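# Fit the drive stem to the kitchen machine and lock it

## Task

Take the drive stem (square red grip) out of the middle of the attachment rack, stand it in the empty grey holder and let go so that you can take it again by the other two faces of its grip, then seat its tapered shank fully home in the spindle of the kitchen machine, with the slot over the two brass dogs, and let go. After that turn the recessed blue lock knob clockwise until it stops. Leave the two other attachments, the bottle and the tin where they are.

Things in the scene. Friction and masses are not known exactly. Their poses are not given: they have to be found in the camera images.
- stem_grip (a point): Centre of the drive stem's grip: a red block 32 x 32 mm square, 45 mm tall. The stem is loose, upright, 175 to 350 g; z up, x along its drive slot (white stripes on grip and collar; a half turn is the same). Starts in the rack's middle hole, slot within 0.25 rad of the rack's x. Collar's top is 22.5 mm, underside 36.5 mm, shank's tip 74.5 mm below this point.
- stem_seat (a point): Stem's axis at the collar's underside. Dark steel collar 50 mm across, 14 mm tall, above this point; a slot 12 mm wide, 9 mm deep runs right across its underside along x. Below: tapered shank 38 mm long, 28 mm diameter at the collar, 16 mm near the tip. Axes as stem_grip. In rack or holder the collar rests on the block's top and the stem stands by itself.
- rack: Fixed light wood rack, 80 (x) x 190 (y) x 50 mm tall; origin at the centre of its underside. Three round holes 32 mm wide, 42 mm deep, 58 mm apart along y; the stem is in the middle one. The other two attachments leave only about 14 mm beside its grip, so fingers fit only on the grip's two faces towards the rack's +x and -x.
- holder: Fixed grey holder block, 80 x 80 x 50 mm tall, empty; origin at the centre of its underside. A round hole 32 mm wide and 42 mm deep is in the middle of its top; the stem can stand in it at any yaw.
- holder_top (a point): Centre of the holder's hole at its top face, 50 mm above the counter.
- machine: Fixed white kitchen machine (bowl removed), 240 (x) x 310 (y) mm, top 126 mm above the counter; origin at the centre of its underside. Its spindle is in its -y half (85 mm from the origin) and the lock knob in its +y half (80 mm from the origin).
- spindle (a point): Centre of the spindle's mouth on the steel hub face, 130 mm above the counter, axes as the machine's. Tapered socket opening upwards, 30 mm wide at the mouth, 42 mm deep, about 1 mm of play round the seated shank. Seated, the slot lies along the machine's y (either way round) over the dogs and the collar's underside rests on the hub face: stem_seat is at this point.
- dog (a point): Top of the brass dog on the machine's +y side of the spindle; its twin is on the -y side. Each is 22 mm from the spindle's axis, 8 mm wide, 7 mm long, 7.5 mm tall above the hub face, with a rounded top.
- cheek (a point): Middle of the top of the grey guard cheek at the spindle's +y side, 48 mm above the hub face; a like one is at the -y side. Each is 60 mm long (machine's x), 12 mm thick, inner faces 32 mm from the spindle's axis: fingers fit only on the grip's faces towards the machine's +x and -x.
- lock (a joint): Blue lock knob of the machine: angle in rad, 0 open, grows clockwise seen from above, stop at 1.4 (locked). Starts between 0 and 0.2; turns stiffly at 0.05 N m and stays where left.
- lock_grip (a point): Centre of the lock knob's grip bar, 7 mm below its top; bar 42 mm long along this point's x (turns with the knob; along the machine's x when open), 14 mm thick, 32 mm tall. It stands in a round well 97 mm wide, 45 mm deep; bar's top 1 mm below the rim, well's floor 37 mm below this point. Fingers must be only partly open to go in. A red dot on the rim marks locked.
- reamer_mid (a point): Orange ribbed citrus reamer, loose, in one of the rack's outer holes, 56 mm wide; the point lies on its axis 30 mm above the rack's top, it rises 27 mm more. Leave alone.
- grater_mid (a point): Metal grating drum with green cap, loose, in the other outer hole of the rack, 54 mm wide; the point lies on its axis 30 mm above the rack's top, it rises 27 mm more. Leave alone.
- bottle_mid (a point): White bottle with red cap, loose, 64 mm wide, 190 mm tall; the point is half-way up. Leave alone.
- tin_mid (a point): Blue round coffee tin with a steel lid, loose, 72 mm wide and 100 mm tall; the point is half-way up. Leave alone.
Things that resemble listed ones, but are neither listed nor needed, are in the scene too. There is more than one size of the part that bears stem_grip; the job needs the middle-sized.

How it is judged:
On the way, in this order (a step that is already met when the one before it is completed fails the run):
1. the stem stands in the grey holder, collar down on it, let go (horizontal distance between stem_seat and holder_top below 0.006 m and z of stem_seat in the frame of holder_top below 0.004 m and angle between stem_grip's own z axis and vertical below 0.12 rad and contact force between the fingers and stem below 0.1 N), for 0.2 s.
2. the stem is fully home in the spindle with its slot over the dogs, let go, while the lock knob is still open (horizontal distance between stem_seat and spindle below 0.003 m and z of stem_seat in the frame of spindle below 0.0025 m and angle between the x axis of stem_grip and the y axis of machine, either way round below 0.15 rad and angle between stem_grip's own z axis and vertical below 0.06 rad and contact force between the fingers and stem below 0.1 N and value of joint lock below 0.5 rad), for 0.2 s.
At the end, for the whole second after the job is handed in: The stem is seated in the spindle: axis within 3 mm, collar within 2.5 mm of the hub face, slot within 0.15 rad of the dogs' line, upright within 0.06 rad, at rest; the lock knob is turned to at least 1.2 rad (stop at 1.4). The reamer, grater, bottle and tin have never been moved by more than 25 mm (horizontal distance between stem_seat and spindle below 0.003 m and z of stem_seat in the frame of spindle below 0.0025 m and angle between the x axis of stem_grip and the y axis of machine, either way round below 0.15 rad and angle between stem_grip's own z axis and vertical below 0.06 rad and linear speed of stem below 0.02 m/s and value of joint lock above 1.2 rad); the robot touches nothing.
It fails at once if an attachment, the bottle or the tin is moved by more than 25 mm (distance of any of reamer_mid, grater_mid, bottle_mid, tin_mid from where it was at the start of the episode above 0.025 m).
It also fails if it takes over 64 s, if anything falls off the work surface, if the arm or the gripper's body presses on something with over 40 N, if the wrist force passes 120 N, or if a joint passes its speed limit or range.

## Robot

A 6-joint arm with a two-finger parallel gripper is mounted at the origin on the work surface. World frame = base frame: x ahead of the robot, y to its left, z up, the work surface at z = 0. Lengths are in m, angles in rad, forces in N, time in s.
With the tool pointing down it reaches from about 0.425 to 0.95 m from the base axis. Payload 3.5 kg.
Tool frame: the origin (TCP) lies between the finger pads; the fingertips stand 14 mm ahead of it and the grasp point (between the pads) lies 5 mm behind it (ctrl.tip_extent is the distance from the TCP to the fingertips, in m); x points along the fingers, z is the direction in which the jaws open and shut, and the axes are right-handed (so a half turn about x gives the same grasp; the last joint's range is limited). The gripper opens to 85 mm and grips with 20 to 120 N. Pads are 22 mm wide; open, the fingers measure 114 mm over their backs; the gripper's body (76 mm by 85 mm) begins 54 mm behind the grasp point. The pads swing forward as they close: fully open they stand 13 mm farther back than shut.
Start: joints at [0.986, 0.286, 1.577, -0, 1.279, -0.15], TCP at [0.284, 0.612, 0.245] pointing down, gripper open.
Joint ranges: [-2.77, 2.77], [-0.9, 2.22], [0.21, 2.48], [-1.53, 4.67], [0.24, 2.81], [-2.84, 2.84]. Speed limits (rad/s): [2.79, 2.79, 3.14, 3.14, 3.14, 3.14].

## Interface

Orientations are given as a unit quaternion [x, y, z, w].
In Python, from plant import ctrl gives the robot as it stands.
- The arm moves only by the tool move_arm, never from a script. Its argument "commands" is one flat list of numbers, 4 for each row, row after row: the shift along the tool's x, y, z in units of 25 mm (1.0 is 25 mm), then the turn about the tool's x in units of 5 degrees (1.0 is 5 degrees). A call has 1 to 20 rows; each row shifts and turns the commanded pose from where the row before left it, along the tool's axes as they then stand; what a row does not reach is not made up. A row lasts 1/8 s, in which the tool goes at most 62.5 mm and 10.7 degrees, less where a joint would pass 70% of its speed; a pose out of reach is approached as far as the arm can. A call is refused whole if a number of a shift passes 1 or a number of a turn 1, either way. A call with a gripper value outside its range is refused whole. "jaw" is the finger opening in mm, from 0 to 85.4, set as the call begins (left out, the last holds). The fingers move at their own pace and stop on an object; "force" is the grip in N (left out, the last holds). Time passes only in rows, so rows that do not move let the fingers close. It gives the time, the measured TCP pose, the force and the opening at its end, in the units of the state.
- ctrl.get_state(): the state, without advancing time (a new reading comes with each control period).
- ctrl.read_camera(name): name is "scene" or "side" or "wrist"; returns the picture (420x560x3 uint8, red, green, blue); there is no depth.
- ctrl.get_calibration(name): a dict with "camera_matrix" (3x3 intrinsics, pixels), "k1" (the pictures are not rectified: a ray, as slopes to the right and down, at radius r is drawn at 1 + k1 r^2 times it, then the intrinsics apply), "camera_from_world" (4x4, takes a point from world to camera coordinates); the wrist camera has in their place "mount" (4x4, takes a point from camera to tool coordinates, whose origin is the TCP and whose axes are the tool frame's). Camera axes: x right, y down, z forward; pixel columns grow to the right and rows downward; lengths in m; the calibration is good to about 2 mm. A picture is of the moment at which its call begins: read the wrist's pose just before it. get_calibration takes no time and is no camera call.
- ctrl.sign_off(): hands the job in, once; it reports no verdict.
The state is a dict: "time": time; "qpos": joint angles; "dq": joint speeds; "joint_efforts": joint torques, N m; "eef_pos": TCP position; "tcp_rot": TCP orientation; "contact_force": force on the tool from outside, world axes, zero at the start; "wrist_torque": the same for the moment, N m; "opening": opening from 0.0 (shut) to 1.0 (fully open).
Only numpy, scipy, OpenCV 4.12 (cv2) and the standard library are available. Lean on these libraries where they do the work, as an engineer would, in place of code of your own. Each camera call takes 0.05 s, during which the arm holds its last target.

## Working session

There is one attempt and no reset: what is moved stays moved. The work goes in short steps, Python scripts to look and compute and a tool call to move; the robot and the scene stay as the last step left them, time stands still between calls to the robot, and variables do not carry over. Pictures are saved under pics/ and viewed, and the job is handed in when it is done.

Besides the shell and the picture viewer there is one more tool, called after "Request:" by a JSON object that holds its "op" and its "data", one argument or row to a line. move_arm: Moves the arm, as the interface text tells. Its arguments: {"type":"object","properties":{"commands":{"type":"array"},"jaw":{"type":"number"},"force":{"type":"number"}},"required":["commands"]}

```bash
ls; mkdir -p pics
cat > h.py <<'E'
import numpy as np,cv2,json
from plant import ctrl
from scipy.spatial.transform import Rotation as R
def snap(n,f):
    s=ctrl.get_state(); im=ctrl.read_camera(n); cv2.imwrite(f'pics/{f}.png',im[:,:,::-1]); json.dump({'p':list(map(float,s['eef_pos'])),'q':list(map(float,s['tcp_rot'])),'n':n},open(f'pics/{f}.json','w')); return im
def crop(f,x0,y0,x1,y1,k,out):
    im=cv2.imread(f'pics/{f}.png')[y0:y1,x0:x1]; cv2.imwrite(f'pics/{out}.png',cv2.resize(im,None,fx=k,fy=k,interpolation=cv2.INTER_CUBIC))
def cam(f):
    m=json.load(open(f'pics/{f}.json')); c=ctrl.get_calibration(m['n'])
    if m['n']=='wrist':
        T=np.eye(4);T[:3,:3]=R.from_quat(m['q']).as_matrix();T[:3,3]=m['p']; W=T@np.array(c['mount'])
    else: W=np.linalg.inv(np.array(c['camera_from_world']))
    return np.array(c['camera_matrix']),c['k1'],W
def ray(f,u,v):
    K,k1,W=cam(f); d=np.linalg.solve(K,[u,v,1.])[:2]; s=d.copy()
    for _ in range(30): s=d/(1+k1*(s@s))
    r=W[:3,:3]@np.array([s[0],s[1],1]); return W[:3,3],r/np.linalg.norm(r)
def onz(f,u,v,z):
    o,r=ray(f,u,v); return o+r*(z-o[2])/r[2]
def tri(obs):
    A=np.zeros((3,3));b=np.zeros(3)
    L=[ray(*o) for o in obs]
    for o,r in L:
        P=np.eye(3)-np.outer(r,r);A+=P;b+=P@o
    x=np.linalg.solve(A,b); return x,[float(np.linalg.norm((np.eye(3)-np.outer(r,r))@(x-o))) for o,r in L]
def proj(f,p):
    K,k1,W=cam(f); c=np.linalg.inv(W)@np.append(p,1); s=c[:2]/c[2]; s=s*(1+k1*(s@s)); return (K@np.append(s,1))[:2]
E
python3 - <<'E'
from h import *
for n in('scene','side','wrist'): snap(n,n+'0')
print(ctrl.get_state())
for n in('scene','side','wrist'): print(ctrl.get_calibration(n))
print(ctrl.tip_extent)
E
```

```text
pics
{'time': 0.15, 'qpos': array([ 9.86011805e-01,  2.87042734e-01,  1.57781804e+00,  3.54186203e-06,
        1.27858258e+00, -1.50029032e-01]), 'dq': array([-0.00172246, -0.00158748, -0.00287908, -0.00015397,  0.0022423 ,
       -0.00030701]), 'joint_efforts': array([ 1.23664766e-03, -4.06605649e+01, -2.93141252e+01, -1.58809112e-04,
        3.99184428e-03, -2.04990691e-06]), 'eef_pos': array([0.28402946, 0.61181398, 0.24422346]), 'tcp_rot': array([-0.3806623 ,  0.5966665 ,  0.38013328,  0.59546955]), 'contact_force': array([ 0.20793998, -0.05444297,  0.62420045]), 'wrist_torque': array([ 0.01727061,  0.03748258, -0.05285731]), 'opening': 0.9999340417077278}
{'camera_matrix': array([[501.13430545,   0.        , 280.61770581],
       [  0.        , 501.13430545, 214.97213244],
       [  0.        ,   0.        ,   1.        ]]), 'k1': -0.0838600510079383, 'camera_from_world': array([[-0.05085813,  0.99856936, -0.01651299,  0.05963126],
       [ 0.68506374,  0.02285023, -0.72812468, -0.27811323],
       [-0.72670567, -0.04834351, -0.68524578,  1.83878714],
       [ 0.        ,  0.   
[... 362 characters left out ...]
89,  0.12797096],
       [ 0.0661629 ,  0.86604945, -0.49556113,  1.03360154],
       [ 0.        ,  0.        ,  0.        ,  1.        ]])}
{'camera_matrix': array([[337.44093887,   0.        , 278.21483542],
       [  0.        , 337.44093887, 213.12826921],
       [  0.        ,   0.        ,   1.        ]]), 'k1': -0.010285766989765136, 'mount': array([[ 7.99469938e-04, -2.93458911e-01,  9.55971353e-01,
        -1.29782274e-01],
       [ 8.22195831e-04, -9.55971143e-01, -2.93459534e-01,
         7.42074718e-02],
       [ 9.99999342e-01,  1.02060774e-03, -5.22989497e-04,
         4.98545706e-04],
       [ 0.00000000e+00,  0.00000000e+00,  0.00000000e+00,
         1.00000000e+00]])}
0.014
```

View pics/scene0.png

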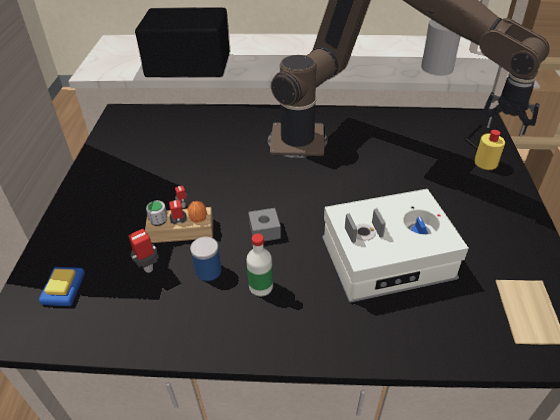

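View pics/side0.png

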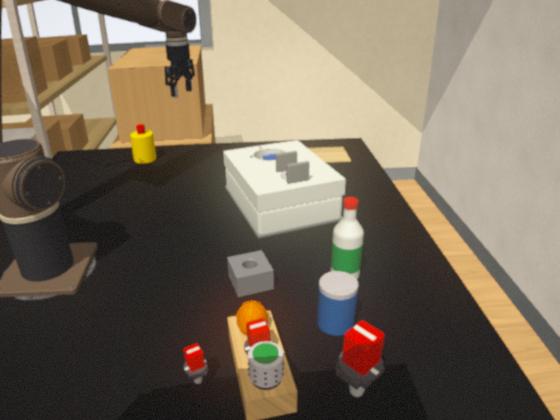

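View pics/wrist0.png

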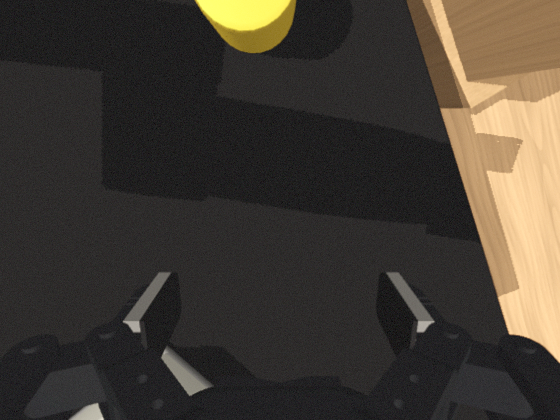

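Run:
```python
from h import *
crop('scene0',120,170,290,300,4.5,'c1'); crop('side0',170,240,400,420,3.4,'c2'); crop('scene0',315,180,475,300,5,'c3'); crop('side0',215,130,355,240,5.5,'c4')
```

```text
(no output)
```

View pics/c1.png

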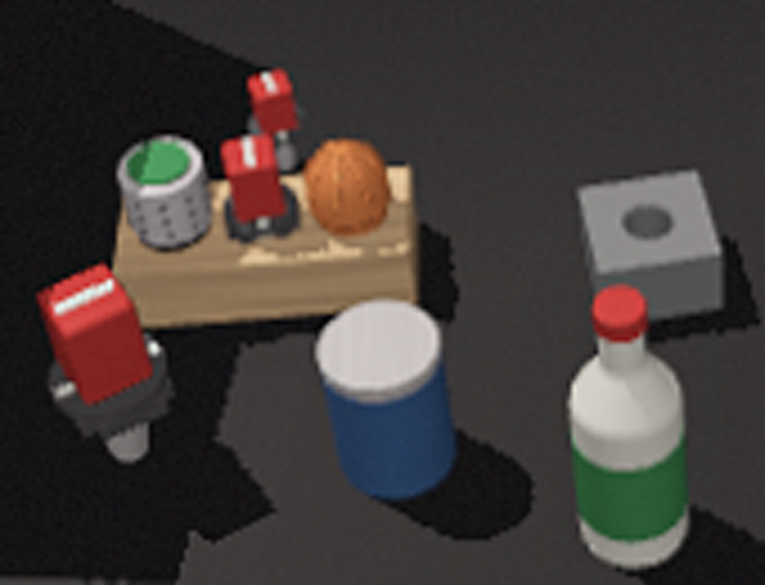

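View pics/c2.png

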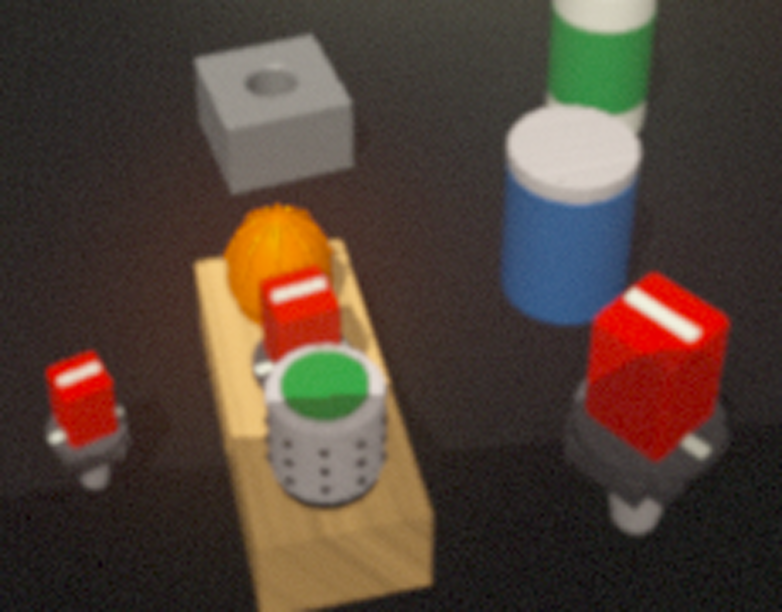

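View pics/c3.png

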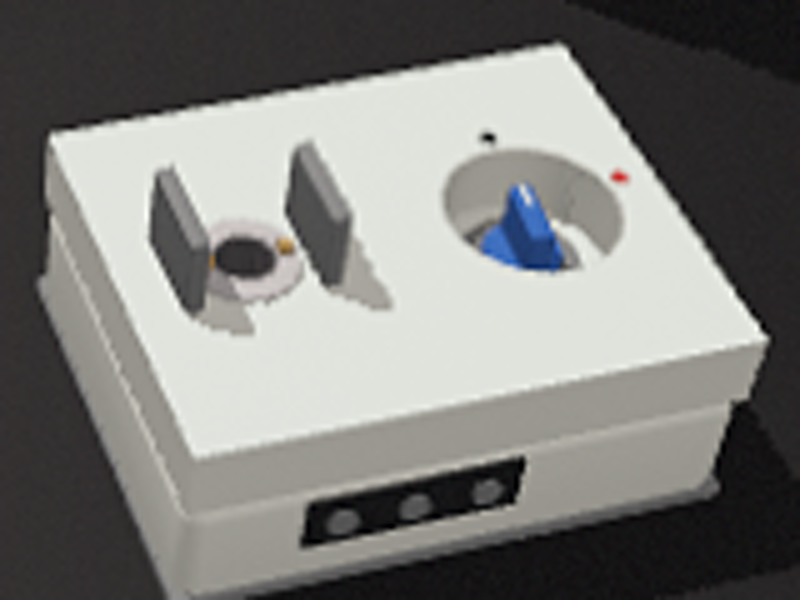

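View pics/c4.png

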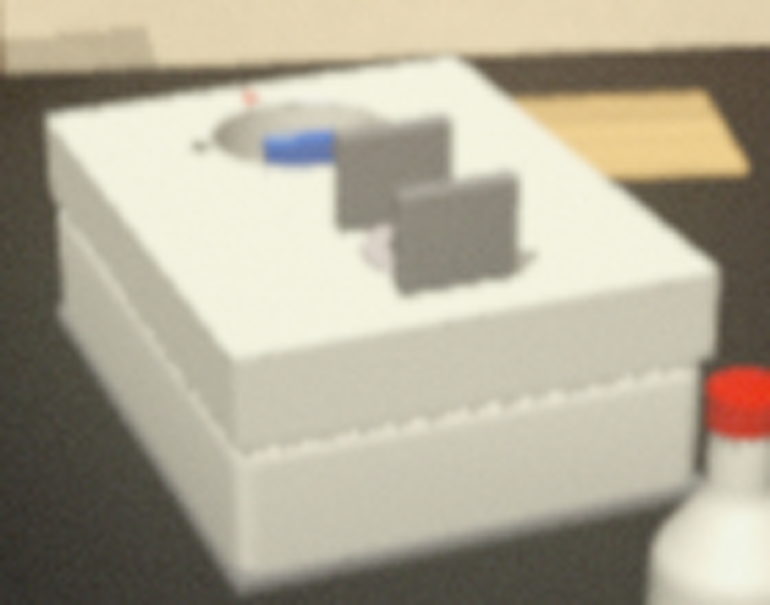

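Run:
```python
from h import *
np.set_printoptions(precision=4,suppress=True)
s=lambda x,y:('scene0',120+x/4.5,170+y/4.5)
d=lambda x,y:('side0',170+x/3.4,240+y/3.4)
m=lambda x,y:('scene0',315+x/5,180+y/5)
n=lambda x,y:('side0',215+x/5.5,130+y/5.5)
print('stem top',tri([s(249,152),d(298,288)]))
print('small',tri([s(268,83),d(77,372)]),'big',tri([s(80,293),d(665,312)]))
print('hole',tri([s(648,222),d(272,82)]))
print('reamer',onz(*s(345,150),.107),'grater',tri([s(162,160),d(325,383)]))
print('bottle',tri([s(620,295),('side0',350,203)]),'tin',tri([s(380,335),d(575,150)]))
C=[(50,133),(560,43),(768,340),(195,457)]
P=[onz(*m(*c),.126) for c in C];print(P, np.mean(P,0))
for a,b in((0,1),(1,2),(2,3),(3,0)):
  v=P[b]-P[a];print(np.linalg.norm(v),np.degrees(np.arctan2(v[1],v[0])))
print('spin',onz(*m(247,257),.13),'knob',onz(*m(525,190),.125),'red',onz(*m(620,177),.126),'black',onz(*m(489,137),.126))
for x,y in((46,112),(455,57),(718,268),(235,357)): print(onz(*n(x,y),.126))
# rack top corners in scene & side, holder corners
print('rack',[onz(*s(*c),.05) for c in((120,262),(415,245),(410,167),(128,180))],[onz(*d(*c),.05) for c in((195,262),(235,437),(432,515),(343,240))])
print('holder',[onz(*s(*c),.05) for c in((580,188),(695,172),(720,247),(597,268))],[onz(*d(*c),.05) for c in((195,60),(312,36),(352,103),(232,132))])
st=ctrl.get_state();print(R.from_quat(st['tcp_rot']).as_matrix())
```

```text
stem top (array([ 0.4838, -0.3358,  0.1061]), [0.0006087438466860604, 0.0006087438466861901])
small (array([ 0.3768, -0.3499,  0.0732]), [0.00015266309696952186, 0.00015266309696960212]) big (array([ 0.6424, -0.3986,  0.1366]), [0.0011669699760133198, 0.001166969976013309])
hole (array([ 0.4774, -0.0838,  0.0457]), [0.0010969714149022779, 0.0010969714149020719])
reamer [ 0.4802 -0.2739  0.107 ] grater (array([ 0.4917, -0.3924,  0.1029]), [0.0023320526360713126, 0.0023320526360712853])
bottle (array([ 0.6848, -0.08  ,  0.1853]), [0.004961827197828117, 0.004961827197827938]) tin (array([ 0.6365, -0.2301,  0.0975]), [0.004766191027643089, 0.004766191027643065])
[array([0.5031, 0.0907, 0.126 ]), array([0.4162, 0.3854, 0.126 ]), array([0.6475, 0.4546, 0.126 ]), array([0.7343, 0.1579, 0.126 ])] [0.5753 0.2722 0.126 ]
0.3072743620098881 106.42334777945935
0.24135073674605054 16.66197212555722
0.30916855855009395 -73.69321908554512
0.24072128744454283 -163.78810392943421
spin [0.6003 0.1919 0.13  ] knob [0.5392 0.3468 0.125 ] red [0.5282 0.4    0.126 ] black [0.4983 0.3329 0.126 ]
[0.4175 0.3839 0.126 ]
[0.6475 0.443  0.126 ]
[0.7343 0.1512 0.126 ]
[0.5054 0.0832 0.126 ]
rack [array([ 0.529 , -0.4199,  0.05  ]), array([ 0.5068, -0.2312,  0.05  ]), array([ 0.4329, -0.2458,  0.05  ]), array([ 0.4518, -0.4337,  0.05  ])] [array([ 0.431 , -0.2524,  0.05  ]), array([ 0.4506, -0.3756,  0.05  ]), array([ 0.5379, -0.4288,  0.05  ]), array([ 0.5118, -0.242 ,  0.05  ])]
holder [array([ 0.4496, -0.1301,  0.05  ]), array([ 0.4316, -0.0553,  0.05  ]), array([ 0.5019, -0.0351,  0.05  ]), array([ 0.5236, -0.1121,  0.05  ])] [array([ 0.4294, -0.0624,  0.05  ]), array([ 0.5061, -0.0422,  0.05  ]), array([ 0.5265, -0.1179,  0.05  ]), array([ 0.4523, -0.14  ,  0.05  ])]
[[-0.001  -0.907   0.4212]
 [-0.0015  0.4212  0.907 ]
 [-1.      0.0003 -0.0018]]
```

```bash
cat >> h.py <<'E'
def state():
    s=ctrl.get_state(); M=R.from_quat(s['tcp_rot']).as_matrix()
    print('t %.2f'%s['time'],'p',np.round(s['eef_pos'],4),'jaw deg %.2f'%np.degrees(np.arctan2(M[1,2],M[0,2])),'tilt',np.round(M[:2,0],4),'F',np.round(s['contact_force'],1),'T',np.round(s['wrist_torque'],2),'open %.1f mm'%(s['opening']*85.4),'q',np.round(s['qpos'],2))
    return s,M
def plan(p,jaw=None):
    "delta in tool units (before any turn) and turn units"
    s,M=state(); d=M.T@(np.array(p)-s['eef_pos'])/.025
    t=0 if jaw is None else (np.degrees(np.arctan2(M[1,2],M[0,2]))-jaw+180)%360-180
    print('shift units',np.round(d,2),'turn units %.2f'%(t/5))
    return d,t/5
E
python3 - <<'E'
from h import *
plan([.575,.262,.32],16.5)
E
```

```text
t 0.15 p [0.284  0.6118 0.2442] jaw deg 65.09 tilt [-0.001  -0.0015] F [ 0.2 -0.1  0.6] T [ 0.02  0.04 -0.05] open 85.4 mm q [ 0.99  0.29  1.58  0.    1.28 -0.15]
shift units [ -3.02 -16.45  -7.79] turn units 9.72
```

Request:
{"op": "move_arm", "data": {
  "commands": [-0.2,-1,-0.45,0,-0.2,-1,-0.45,0,-0.2,-1,-0.45,0,-0.2,-1,-0.45,0,-0.2,-1,-0.45,0,-0.2,-1,-0.45,0,-0.2,-1,-0.45,0,-0.2,-1,-0.45,0,-0.2,-1,-0.45,0,-0.2,-1,-0.45,0,-0.2,-1,-0.45,0,-0.2,-1,-0.45,0,-0.2,-1,-0.45,0,-0.2,-1,-0.45,0,-0.2,-1,-0.45,0,-0.2,-1,-0.45,0,0,-0.3,-0.2,0,0,0,0,0],
  "jaw": 85
}}

```text
time: 2.4
eef_pos: [0.5757, 0.2725, 0.3247]
tcp_rot: [-0.38, 0.597, 0.38, 0.596]
contact_force: [-0.8, 0.2, -0.2]
opening: 0.998
```

Run:
```python
from h import *
state(); snap('wrist','w1'); im=cv2.imread('pics/w1.png'); cv2.imwrite('pics/w1b.png',cv2.resize(im,None,fx=1.4,fy=1.4,interpolation=cv2.INTER_CUBIC))
```

```text
t 2.40 p [0.5757 0.2725 0.3247] jaw deg 65.04 tilt [-0.0012  0.    ] F [-0.8  0.2 -0.2] T [-0.02 -0.02 -0.  ] open 85.2 mm q [ 0.28  0.16  1.59  0.    1.4  -0.85]
```

View pics/w1b.png

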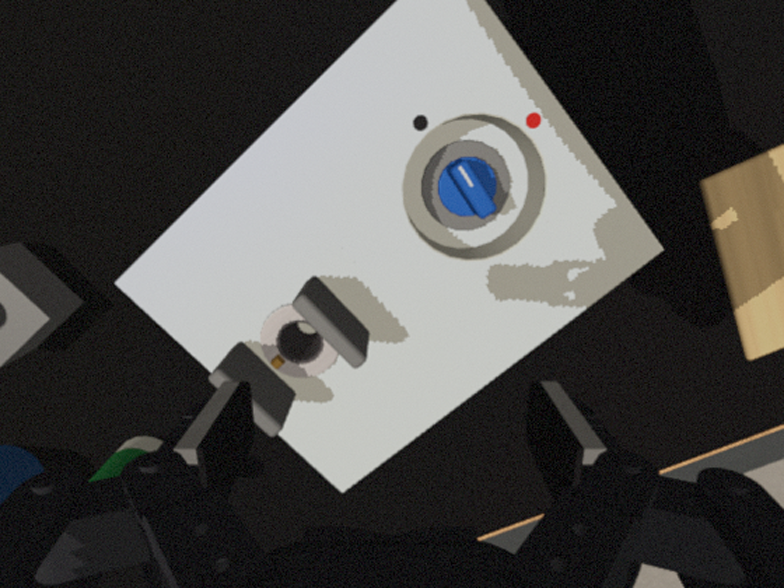

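Run:
```python
from h import *
crop('w1',140,180,280,320,5,'c5'); crop('w1',270,65,410,195,5,'c6')
```

```text
(no output)
```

View pics/c5.png

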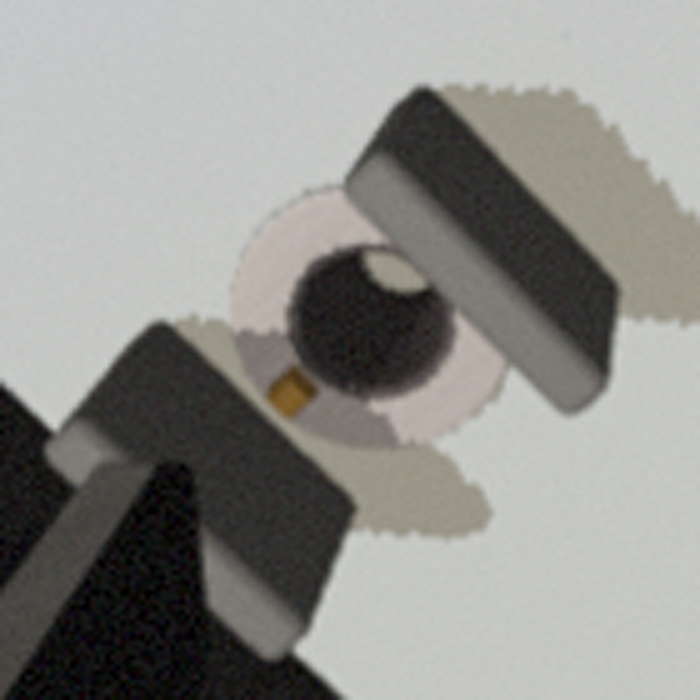

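View pics/c6.png

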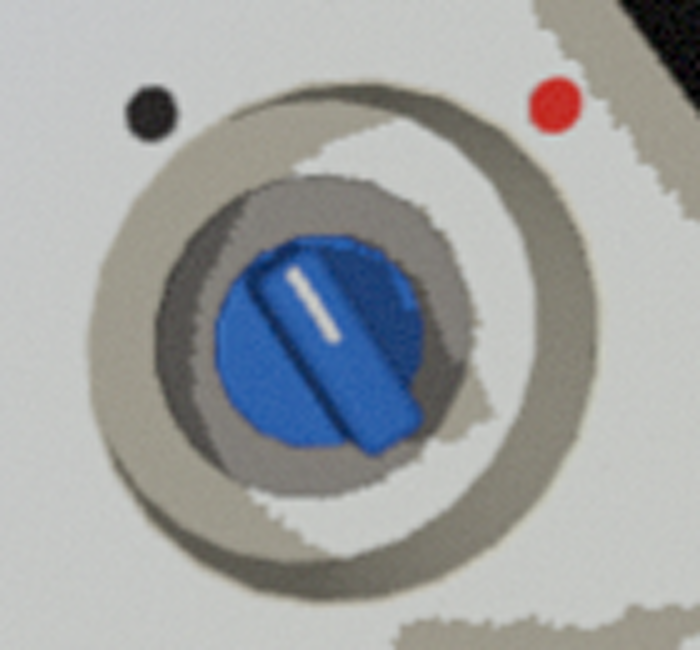

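Run:
```python
from h import *
np.set_printoptions(precision=4,suppress=True)
a=lambda x,y:('w1',140+x/5-.4,180+y/5-.4)
b=lambda x,y:('w1',270+x/5-.4,65+y/5-.4)
e=lambda x,y:('w1',x/1.4-.15,y/1.4-.15)
sp=onz(*a(372,323),.13); print('spin',sp)
w=np.mean([onz(*b(*c),.126) for c in((88,345),(600,320),(345,82),(340,603))],0);print('well',w,[np.linalg.norm(onz(*b(*c),.126)-w) for c in((88,345),(600,320),(345,82),(340,603))])
k=[onz(*b(*c),.125) for c in((245,283),(305,245),(425,415),(375,455))];print('knob',np.mean(k,0))
v=(k[2]+k[3]-k[0]-k[1])/2;print(np.linalg.norm(v),'bar ang',np.degrees(np.arctan2(v[1],v[0])))
v=w-sp;print('y axis',np.linalg.norm(v),'yaw',np.degrees(np.arctan2(v[1],v[0]))-90, 'sp->well should .165')
C=[onz(*e(*c),.126) for c in((115,283),(343,493),(663,250))];print(C)
for i in(0,1): v=C[i+1]-C[i];print(np.linalg.norm(v),np.degrees(np.arctan2(v[1],v[0])))
d=onz(*a(293,385),.1375);print('dog',d,np.linalg.norm(d-sp))
for n,c in(('red',(555,105)),('blk',(152,113))):
  v=onz(*b(*c),.126)-w;print(n,np.degrees(np.arctan2(v[1],v[0])))
print('cheek +y inner top edge ends',onz(*a(380,155),.178),onz(*a(575,410),.178))
```

```text
spin [0.6012 0.1876 0.13  ]
well [0.5517 0.3468 0.126 ] [np.float64(0.048459778367052626), np.float64(0.048669986724048694), np.float64(0.04647961007405915), np.float64(0.05042081450542404)]
knob [0.5528 0.3455 0.125 ]
0.0407932724364311 bar ang 13.715335750476052
y axis 0.1666771955337747 yaw 17.25855732225274 sp->well should .165
[array([0.5055, 0.0864, 0.126 ]), array([0.7371, 0.1549, 0.126 ]), array([0.6485, 0.452 , 0.126 ])]
0.24155274826829515 16.47164756658817
0.31007155205723874 106.60465874374646
dog [0.6043 0.1692 0.1375] 0.02016177379271584
red 114.37834512936992
blk -162.86511981850623
cheek +y inner top edge ends [0.5608 0.2207 0.178 ] [0.6177 0.23   0.178 ]
```

```bash
cat >> h.py <<'E'
def rows(p,jaw,n):
    "suggest n uniform rows (world straight line, even turn) "
    s,M=state(); d=(np.array(p)-s['eef_pos'])/n/.025; j0=np.degrees(np.arctan2(M[1,2],M[0,2]));t=((j0-jaw+180)%360-180)/n
    out=[]
    for i in range(n):
        a=np.radians(j0-t*i); y=np.array([-np.sin(a),np.cos(a)]);z=np.array([np.cos(a),np.sin(a)])
        out.append([round(-d[2],2),round(y@d[:2],2),round(z@d[:2],2),round(t/5,2)])
    print(out)
E
python3 - <<'E'
from h import *
rows([.48,-.22,.30],8,19)
E
```

```text
t 2.45 p [0.5754 0.2731 0.3247] jaw deg 65.09 tilt [-0.0013  0.0002] F [-0.   0.6  0.7] T [ 0.01 -0.   -0.08] open 85.5 mm q [ 0.28  0.16  1.59  0.    1.4  -0.85]
[[np.float64(0.05), np.float64(-0.26), np.float64(-1.03), np.float64(0.6)], [np.float64(0.05), np.float64(-0.31), np.float64(-1.01), np.float64(0.6)], [np.float64(0.05), np.float64(-0.36), np.float64(-0.99), np.float64(0.6)], [np.float64(0.05), np.float64(-0.41), np.float64(-0.97), np.float64(0.6)], [np.float64(0.05), np.float64(-0.46), np.float64(-0.95), np.float64(0.6)], [np.float64(0.05), np.float64(-0.51), np.float64(-0.92), np.float64(0.6)], [np.float64(0.05), np.float64(-0.56), np.float64(-0.9), np.float64(0.6)], [np.float64(0.05), np.float64(-0.61), np.float64(-0.87), np.float64(0.6)], [np.float64(0.05), np.float64(-0.65), np.float64(-0.83), np.float64(0.6)], [np.float64(0.05), np.float64(-0.69), np.float64(-0.8), np.float64(0.6)], [np.float64(0.05), np.float64(-0.73), np.float64(-0.76), np.float64(0.6)], [np.float64(0.05), np.float64(-0.77), np.float64(-0.72), np.float64(0.6)], [np.float64(0.05), np.float64(-0.81), np.float64(-0.68), np.float64(0.6)], [np.float64(0.05), np.float64(-0.84), np.float64(-0.64), np.float64(0.6)], [np.float64(0.05), np.float64(-0.88), np.float64(-0.59), np.float64(0.6)], [np.float64(0.05), np.float64(-0.91), np.float64(-0.54), np.float64(0.6)], [np.float64(0.05), np.float64(-0.93), np.float64(-0.5), np.float64(0.6)], [np.float64(0.05), np.float64(-0.96), np.float64(-0.45), np.float64(0.6)], [np.float64(0.05), np.float64(-0.98), np.float64(-0.4), np.float64(0.6)]]
```

Request:
{"op": "move_arm", "data": {
  "commands": [0.05,-0.25,-1,0.6,0.05,-0.3,-1,0.6,0.05,-0.35,-1,0.6,0.05,-0.4,-0.95,0.6,0.05,-0.45,-0.95,0.6,0.05,-0.5,-0.9,0.6,0.05,-0.55,-0.9,0.6,0.05,-0.6,-0.85,0.6,0.05,-0.65,-0.85,0.6,0.05,-0.7,-0.8,0.6,0.05,-0.75,-0.75,0.6,0.05,-0.75,-0.7,0.6,0.05,-0.8,-0.7,0.6,0.05,-0.85,-0.65,0.6,0.05,-0.9,-0.6,0.6,0.05,-0.9,-0.55,0.6,0.05,-0.95,-0.5,0.6,0.05,-0.95,-0.45,0.6,0.05,-1,-0.4,0.6,0,0,0,0]
}}

```text
time: 4.95
eef_pos: [0.4795, -0.2187, 0.3011]
tcp_rot: [-0.049, 0.706, 0.05, 0.705]
contact_force: [-0.2, -0.2, 0.2]
opening: 0.992
```

Run:
```python
from h import *
state(); snap('wrist','w2'); im=cv2.imread('pics/w2.png'); cv2.imwrite('pics/w2b.png',cv2.resize(im,None,fx=1.4,fy=1.4,interpolation=cv2.INTER_CUBIC))
```

```text
t 4.95 p [ 0.4795 -0.2187  0.3011] jaw deg 8.05 tilt [-0.0005  0.0008] F [-0.2 -0.2  0.2] T [ 0.03 -0.01 -0.02] open 84.7 mm q [-0.62 -0.08  1.87  0.    1.35 -0.76]
```

View pics/w2b.png

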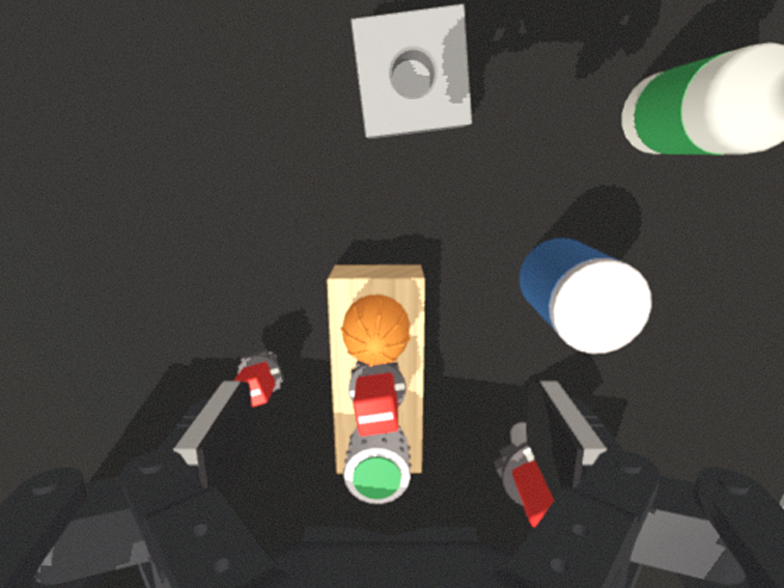

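Run:
```python
from h import *
crop('w2',230,245,310,365,6,'c7'); crop('w2',245,0,345,100,6,'c8')
```

```text
(no output)
```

View pics/c7.png

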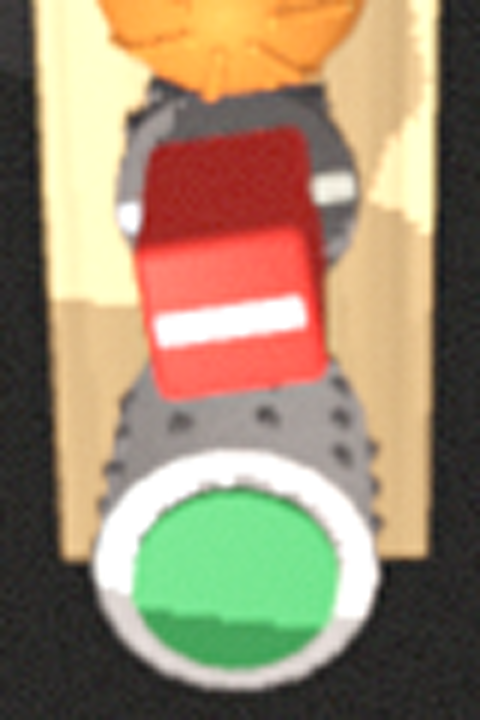

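View pics/c8.png

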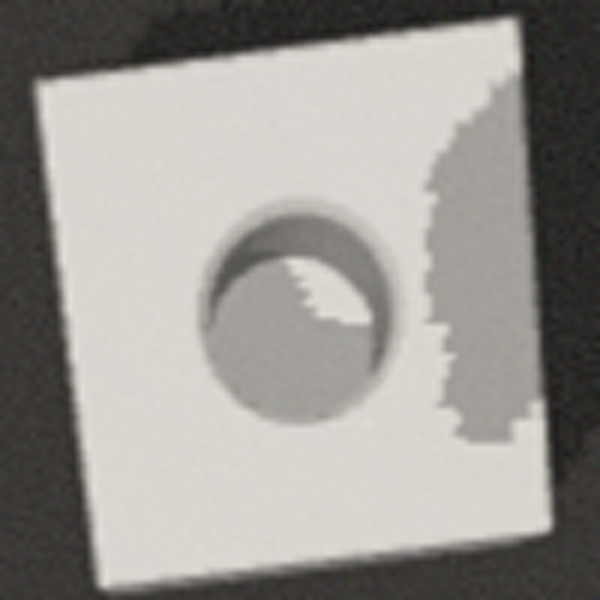

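Run:
```python
from h import *
np.set_printoptions(precision=4,suppress=True)
g=lambda x,y:('w2',230+x/6-.4,245+y/6-.4)
h=lambda x,y:('w2',245+x/6-.4,0+y/6-.4)
P=[onz(*g(*c),.109) for c in((138,250),(312,230),(328,378),(160,400))];print('stem',np.mean(P,0),P)
for a,b in((0,1),(3,2),(0,3),(1,2)):
  v=P[b]-P[a];print(np.linalg.norm(v),np.degrees(np.arctan2(v[1],v[0])))
v=onz(*g(305,313),.109)-onz(*g(155,333),.109);print('stripe',np.degrees(np.arctan2(v[1],v[0])))
print('stem tri',tri([g(234,315),('scene0',175.3,203.8),('side0',257.6,324.7)]))
P=[onz(*h(*c),.05) for c in((37,80),(518,18),(552,530),(103,588))];print('holder',np.mean(P,0),P,onz(*h(297,316),.05))
print('tri',tri([h(297,318),('scene0',264,219.3),('side0',250,264.1)]))
G=[onz(*h(*c),.05) for c in ((37,80),)]
rk=[onz('w2',x/1.4,y/1.4,.05) for x,y in((329,277),(424,277),(421,472),(337,472))];print(rk,np.mean(rk,0))
print('gr',onz('w2',377/1.4,477/1.4,.107),'re',onz('w2',376/1.4,333/1.4,.09))
```

```text
stem [ 0.4867 -0.3379  0.109 ] [array([ 0.4679, -0.3273,  0.109 ]), array([ 0.4981, -0.3189,  0.109 ]), array([ 0.5053, -0.3483,  0.109 ]), array([ 0.4756, -0.3573,  0.109 ])]
0.0312732351035671 15.457324511476374
0.03104074932728874 16.68093610176691
0.030945660204588433 -75.73613289841023
0.030288995579487634 -76.21532461311327
stripe 16.73370649084977
stem tri (array([ 0.4852, -0.3369,  0.1077]), [0.00208168362196325, 0.0018501799705982309, 0.0013190505779554806])
holder [ 0.4786 -0.0853  0.05  ] [array([ 0.4292, -0.0564,  0.05  ]), array([ 0.5071, -0.036 ,  0.05  ]), array([ 0.5278, -0.1139,  0.05  ]), array([ 0.4504, -0.1348,  0.05  ])] [ 0.4778 -0.086   0.05  ]
tri (array([ 0.4776, -0.0847,  0.0461]), [0.0010812762244585853, 0.0016954772760527205, 0.0007520566127014738])
[array([ 0.4336, -0.249 ,  0.05  ]), array([ 0.5118, -0.2378,  0.05  ]), array([ 0.5401, -0.4273,  0.05  ]), array([ 0.4609, -0.4386,  0.05  ])] [ 0.4866 -0.3382  0.05  ]
gr [ 0.4949 -0.3948  0.107 ] re [ 0.478  -0.2773  0.09  ]
```

Run:
```python
from h import *
rows([.4866,-.338,.18],16,5)
```

```text
t 5.00 p [ 0.4797 -0.218   0.3013] jaw deg 8.11 tilt [-0.0003  0.0011] F [ 0.2  0.  -0.9] T [ 0.02 -0.02  0.04] open 85.2 mm q [-0.62 -0.08  1.87  0.    1.35 -0.76]
[[np.float64(0.97), np.float64(-0.96), np.float64(-0.08), np.float64(-0.32)], [np.float64(0.97), np.float64(-0.96), np.float64(-0.11), np.float64(-0.32)], [np.float64(0.97), np.float64(-0.95), np.float64(-0.13), np.float64(-0.32)], [np.float64(0.97), np.float64(-0.95), np.float64(-0.16), np.float64(-0.32)], [np.float64(0.97), np.float64(-0.94), np.float64(-0.19), np.float64(-0.32)]]
```

Request:
{"op": "move_arm", "data": {
  "commands": [0.95,-0.95,-0.1,-0.3,0.95,-0.95,-0.1,-0.3,0.95,-0.95,-0.15,-0.35,0.95,-0.95,-0.15,-0.3,0.95,-0.95,-0.2,-0.35,0,0,0,0,0,0,0,0]
}}

```text
time: 5.88
eef_pos: [0.4863, -0.3375, 0.1835]
tcp_rot: [-0.099, 0.7, 0.099, 0.7]
contact_force: [0.6, 0.3, -0.1]
opening: 0.994
```

Run:
```python
from h import *
state(); snap('wrist','w3'); im=cv2.imread('pics/w3.png'); cv2.imwrite('pics/w3b.png',cv2.resize(im,None,fx=1.4,fy=1.4,interpolation=cv2.INTER_CUBIC))
```

```text
t 5.88 p [ 0.4863 -0.3375  0.1835] jaw deg 16.15 tilt [0.0006 0.0001] F [ 0.6  0.3 -0.1] T [-0.02  0.07  0.02] open 84.9 mm q [-0.78  0.16  1.84  0.    1.14 -1.06]
```

View pics/w3b.png

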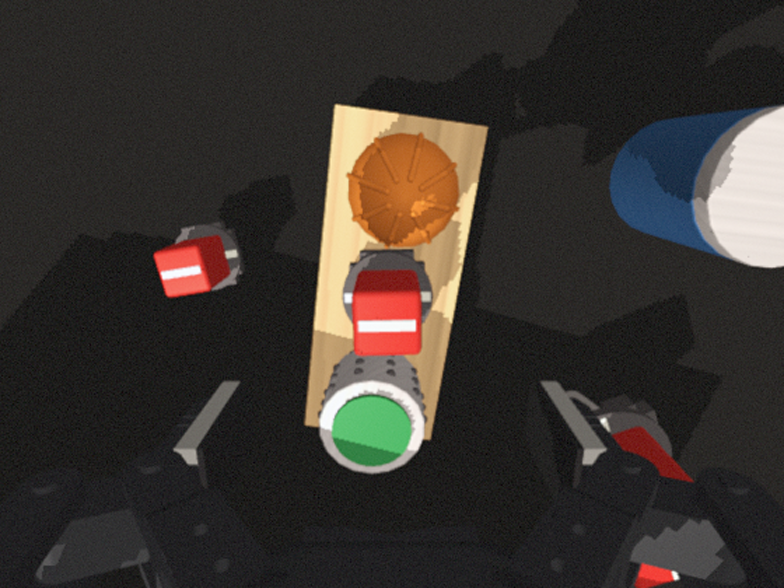

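Run:
```python
from h import *
print(np.mean([onz('w3',x/1.4-.15,y/1.4-.15,.109) for x,y in((356,300),(417,300),(420,353),(355,356))],0))
plan([.4865,-.338,.087],16)
```

```text
[ 0.48650476 -0.33962181  0.109     ]
t 5.92 p [ 0.4865 -0.3376  0.1841] jaw deg 16.16 tilt [ 0.0014 -0.0008] F [ 0.3 -0.2 -0.1] T [-0.04  0.1   0.05] open 85.4 mm q [-0.78  0.16  1.84  0.    1.14 -1.06]
shift units [ 3.88 -0.01 -0.01] turn units 0.03
```

Request:
{"op": "move_arm", "data": {
  "commands": [0.9,-0.05,0,0,0.9,0,0,0,0.9,0,0,0,0.8,0,0,0,0.4,0,0,0,0,0,0,0]
}}

```text
time: 6.68
eef_pos: [0.4859, -0.3394, 0.0849]
tcp_rot: [-0.099, 0.7, 0.099, 0.7]
contact_force: [-0.2, -0.8, 0.3]
opening: 0.998
```

Request:
{"op": "move_arm", "data": {
  "commands": [0,0,0,0,0,0,0,0,0,0,0,0,0,0,0,0,0,0,0,0,0,0,0,0],
  "jaw": 20,
  "force": 50
}}

```text
time: 7.42
eef_pos: [0.4863, -0.3403, 0.0861]
tcp_rot: [-0.099, 0.7, 0.099, 0.7]
contact_force: [-0.9, 0.6, 4.4]
opening: 0.365
```

Run:
```python
from h import *
state(); snap('wrist','w4'); snap('scene','s4')
im=cv2.imread('pics/w4.png'); cv2.imwrite('pics/w4b.png',cv2.resize(im,None,fx=1.4,fy=1.4,interpolation=cv2.INTER_CUBIC))
```

```text
t 7.42 p [ 0.4863 -0.3403  0.0861] jaw deg 16.08 tilt [ 0.0008 -0.0009] F [-0.9  0.6  4.4] T [0.06 0.08 0.08] open 31.2 mm q [-0.78  0.29  1.89 -0.    0.96 -1.06]
```

View pics/w4b.png

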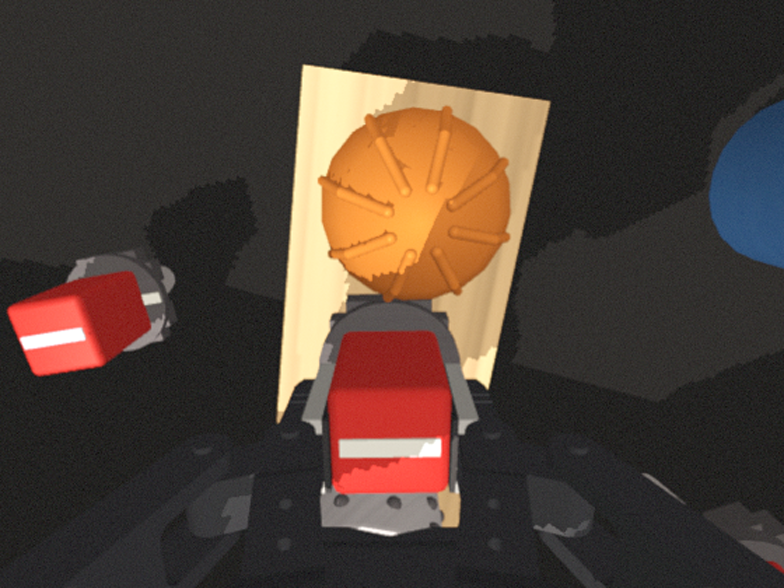

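Run:
```python
from h import *
s,M=state()
P=[onz('w4',x/1.4-.15,y/1.4-.15,.109) for x,y in((331,400),(447,398),(448,490),(332,493))]
print(np.round(P,4)); c=np.mean(P,0); print(c,'tool',M.T@(c-s['eef_pos']))
```

```text
t 7.53 p [ 0.4863 -0.3403  0.0861] jaw deg 16.09 tilt [ 0.0007 -0.0009] F [-1.   0.1  4.7] T [0.01 0.09 0.01] open 31.4 mm q [-0.78  0.29  1.89 -0.    0.96 -1.06]
[[ 0.4686 -0.3297  0.109 ]
 [ 0.4967 -0.321   0.109 ]
 [ 0.5057 -0.3475  0.109 ]
 [ 0.4757 -0.3572  0.109 ]]
[ 0.48668357 -0.3388631   0.109     ] tool [-0.02290176  0.00121364  0.00078424]
```

Request:
{"op": "move_arm", "data": {
  "commands": [-0.5,0,0,0,-1,0,0,0,-1,0,0,0,-1,0,0,0,-1,0,0,0,-0.7,0,0,0,0,0,0,0]
}}

```text
time: 8.4
eef_pos: [0.4864, -0.3402, 0.2166]
tcp_rot: [-0.1, 0.7, 0.098, 0.701]
contact_force: [-1.2, 0.1, -2.8]
opening: 0.367
```

Run:
```python
from h import *
s,M=state()
snap('wrist','w5'); snap('scene','s5')
rows([.478,-.0865,.21],-29,11)
im=cv2.imread('pics/w5.png'); cv2.imwrite('pics/w5b.png',cv2.resize(im,None,fx=1.4,fy=1.4,interpolation=cv2.INTER_CUBIC))
```

```text
t 8.40 p [ 0.4864 -0.3402  0.2166] jaw deg 16.09 tilt [ 0.0018 -0.0017] F [-1.2  0.1 -2.8] T [ 0.   -0.01  0.05] open 31.3 mm q [-0.78  0.13  1.81  0.    1.2  -1.06]
t 8.50 p [ 0.4855 -0.3394  0.2142] jaw deg 16.09 tilt [-0.0013  0.0014] F [ 0.1 -0.1 -2.9] T [-0.04  0.01 -0.01] open 31.3 mm q [-0.78  0.13  1.81  0.    1.2  -1.06]
[[np.float64(0.02), np.float64(0.89), np.float64(0.23), np.float64(0.82)], [np.float64(0.02), np.float64(0.91), np.float64(0.16), np.float64(0.82)], [np.float64(0.02), np.float64(0.91), np.float64(0.1), np.float64(0.82)], [np.float64(0.02), np.float64(0.92), np.float64(0.03), np.float64(0.82)], [np.float64(0.02), np.float64(0.92), np.float64(-0.03), np.float64(0.82)], [np.float64(0.02), np.float64(0.91), np.float64(-0.1), np.float64(0.82)], [np.float64(0.02), np.float64(0.91), np.float64(-0.16), np.float64(0.82)], [np.float64(0.02), np.float64(0.89), np.float64(-0.23), np.float64(0.82)], [np.float64(0.02), np.float64(0.87), np.float64(-0.29), np.float64(0.82)], [np.float64(0.02), np.float64(0.85), np.float64(-0.35), np.float64(0.82)], [np.float64(0.02), np.float64(0.82), np.float64(-0.41), np.float64(0.82)]]
```

View pics/w5b.png

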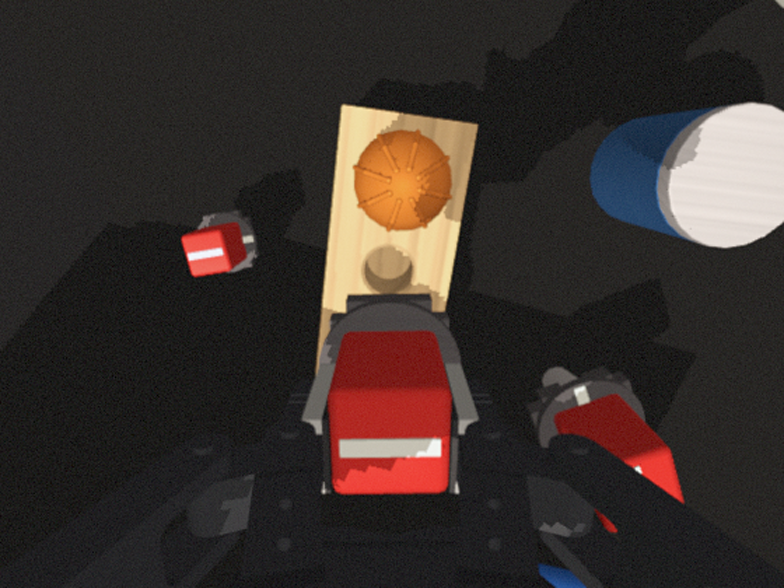

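Request:
{"op": "move_arm", "data": {
  "commands": [0,0.9,0.25,0.8,0,0.9,0.15,0.8,0,0.9,0.1,0.8,0,0.9,0.05,0.8,0,0.95,-0.05,0.8,0,0.9,-0.1,0.8,0,0.9,-0.15,0.8,0,0.9,-0.2,0.8,0,0.85,-0.3,0.8,0,0.85,-0.35,0.9,0,0.8,-0.4,0.9,0,0,0,0,0,0,0,0]
}}

```text
time: 10.12
eef_pos: [0.477, -0.0888, 0.2145]
tcp_rot: [0.176, 0.685, -0.176, 0.684]
contact_force: [-0.5, 0.3, -2.8]
opening: 0.367
```

Run:
```python
from h import *
s,M=state()
for n in('wrist','scene','side'): snap(n,n[0]+'6')
plan([.478,-.0865,.21],-29)
im=cv2.imread('pics/w6.png'); cv2.imwrite('pics/w6b.png',cv2.resize(im,None,fx=1.4,fy=1.4,interpolation=cv2.INTER_CUBIC))
crop('s6',220,150,320,260,5,'s6b')
crop('s6',220,150,320,260,5,'s6b')
```

```text
t 10.12 p [ 0.477  -0.0888  0.2145] jaw deg -28.85 tilt [-0.0014  0.0001] F [-0.5  0.3 -2.8] T [-0.02  0.01 -0.05] open 31.3 mm q [-0.39 -0.11  2.06 -0.    1.19  0.11]
t 10.28 p [ 0.4773 -0.0892  0.2151] jaw deg -28.94 tilt [-0.0004 -0.    ] F [-0.9  0.2 -2.8] T [ 0.03 -0.03  0.03] open 31.5 mm q [-0.39 -0.11  2.06 -0.    1.19  0.11]
shift units [ 0.2   0.11 -0.03] turn units 0.01
```

View pics/w6b.png

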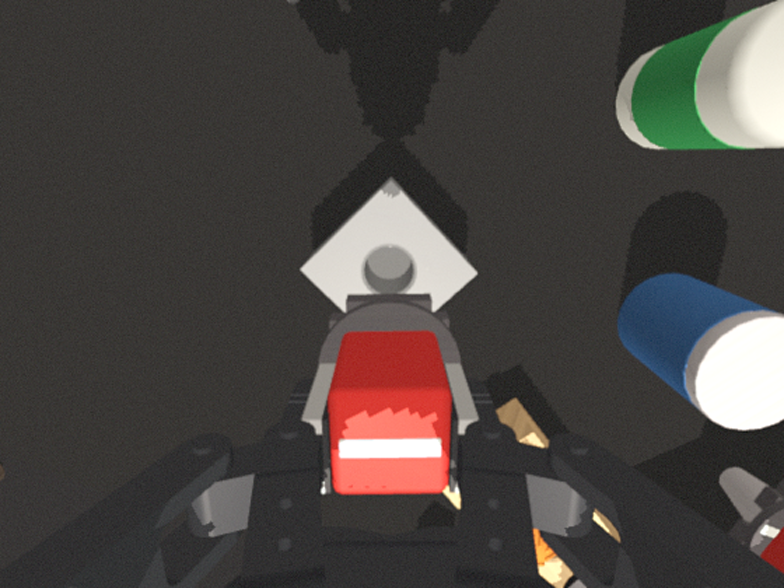

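View pics/s6b.png

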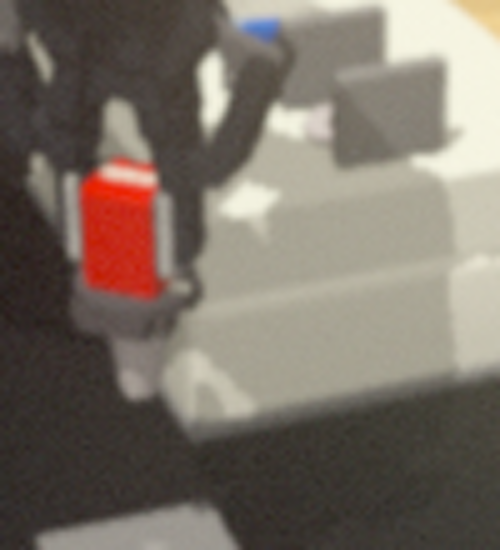

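View pics/s6.png

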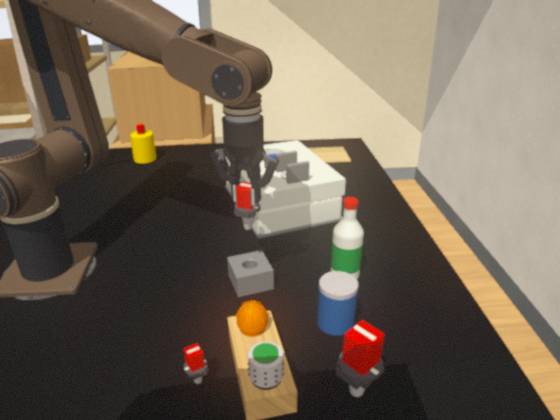

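Run:
```python
from h import *
crop('w6',205,120,350,220,5,'c9')
L=onz('w6',300/1.4-.15,270/1.4-.15,.05);Rr=onz('w6',478/1.4-.15,271/1.4-.15,.05);print((L+Rr)/2,np.linalg.norm(L-Rr))
print(onz('w6',388.5/1.4-.15,271/1.4-.15,.05))
```

```text
[ 0.4787119  -0.08568729  0.05      ] 0.11396864250092524
[ 0.47826733 -0.08582611  0.05      ]
```

View pics/c9.png

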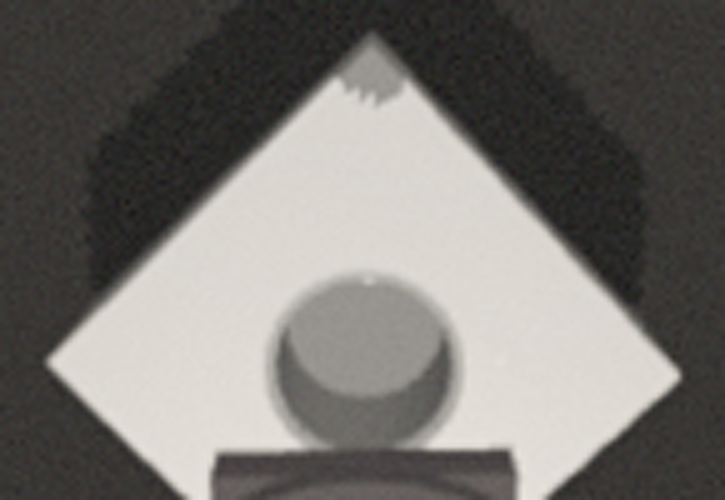

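Request:
{"op": "move_arm", "data": {
  "commands": [0,0.1,-0.05,0,0.8,0,0,0,0.9,0,0,0,0.8,0,0,0,0.4,0,0,0,0.4,0,0,0,0.4,0,0,0,0.4,0,0,0,0.4,0,0,0,0,0,0,0]
}}

```text
time: 11.52
eef_pos: [0.4767, -0.0854, 0.1017]
tcp_rot: [0.177, 0.686, -0.176, 0.684]
contact_force: [0.0, -0.2, -3.1]
opening: 0.371
```

Run:
```python
from h import *
state()
```

```text
t 11.53 p [ 0.4767 -0.0854  0.1017] jaw deg -28.91 tilt [-0.0022  0.0009] F [ 0.  -0.2 -3.1] T [ 0.06 -0.   -0.  ] open 31.7 mm q [-0.39  0.04  2.14 -0.    0.96  0.12]
```

No lateral force; shank is well inside. Going the rest of the way gently (15.6 mm).

Request:
{"op": "move_arm", "data": {
  "commands": [0.25,0,0,0,0.2,0,0,0,0.1,0,0,0,0.04,0,0,0,0,0,0,0]
}}

```text
time: 12.15
eef_pos: [0.4775, -0.0858, 0.0881]
tcp_rot: [0.177, 0.685, -0.177, 0.685]
contact_force: [0.0, -0.1, -2.5]
opening: 0.367
```

Run:
```python
from h import *
state()
```

```text
t 12.15 p [ 0.4775 -0.0858  0.0881] jaw deg -28.91 tilt [ 0.0001 -0.0001] F [ 0.  -0.1 -2.5] T [ 0.01 -0.02  0.03] open 31.3 mm q [-0.39  0.06  2.15 -0.    0.93  0.12]
```

Request:
{"op": "move_arm", "data": {
  "commands": [0.08,0,0,0,0.04,0,0,0,0,0,0,0]
}}

```text
time: 12.52
eef_pos: [0.4778, -0.0859, 0.0861]
tcp_rot: [0.176, 0.685, -0.177, 0.685]
contact_force: [-3.0, 1.6, 5.4]
opening: 0.368
```

Request:
{"op": "move_arm", "data": {
  "commands": [0,0,0,0,0,0,0,0,0,0,0,0,0,0,0,0,0,0,0,0,0,0,0,0],
  "jaw": 85
}}

```text
time: 13.28
eef_pos: [0.4774, -0.0857, 0.0851]
tcp_rot: [0.177, 0.685, -0.177, 0.685]
contact_force: [0.7, -0.0, 0.3]
opening: 0.994
```

Run:
```python
from h import *
state();snap('wrist','w7');snap('scene','sc7')
im=cv2.imread('pics/w7.png'); cv2.imwrite('pics/w7b.png',cv2.resize(im,None,fx=1.4,fy=1.4,interpolation=cv2.INTER_CUBIC))
crop('sc7',220,150,320,260,5,'sc7b')
```

```text
t 13.28 p [ 0.4774 -0.0857  0.0851] jaw deg -28.91 tilt [-0.  0.] F [ 0.7 -0.   0.3] T [ 0.    0.03 -0.  ] open 84.9 mm q [-0.39  0.07  2.15  0.    0.92  0.12]
```

View pics/w7b.png

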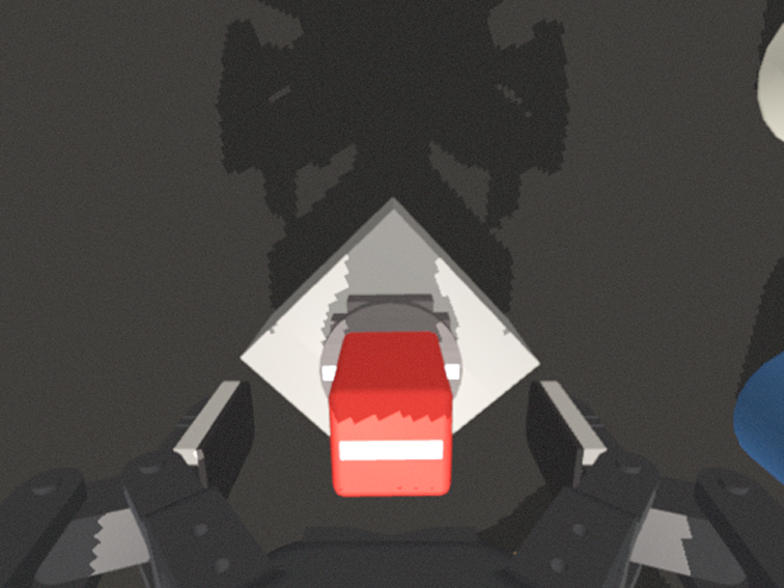

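View pics/sc7b.png

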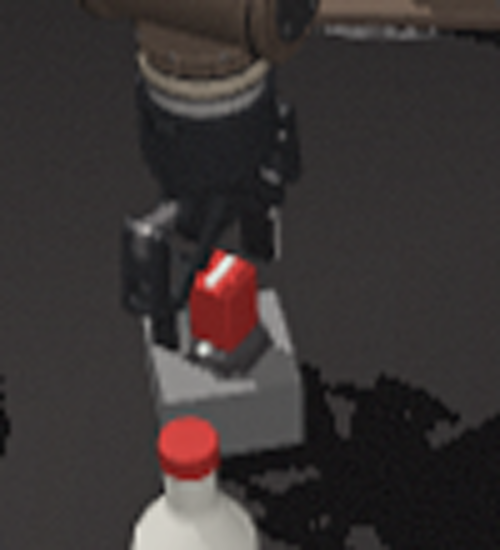

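Request:
{"op": "move_arm", "data": {
  "commands": [0,0,0,-1,0,0,0,-1,0,0,0,-1,0,0,0,-1,0,0,0,-1,0,0,0,-1,0,0,0,-1,0,0,0,-1,0,0,0,-1,0,0,0,-1,0,0,0,-1,0,0,0,-1,0,0,0,-1,0,0,0,-1,0,0,0,-1,0,0,0,-1,0,0,0,-1,0,0,0,-1,0,0,0,0,0,0,0,0]
}}

```text
time: 15.88
eef_pos: [0.4775, -0.0858, 0.0851]
tcp_rot: [-0.359, 0.609, 0.359, 0.609]
contact_force: [0.7, -0.9, -0.5]
opening: 0.994
```

Run:
```python
from h import *
state();snap('wrist','w8')
im=cv2.imread('pics/w8.png'); cv2.imwrite('pics/w8b.png',cv2.resize(im,None,fx=1.4,fy=1.4,interpolation=cv2.INTER_CUBIC))
```

```text
t 15.88 p [ 0.4775 -0.0858  0.0851] jaw deg 61.01 tilt [ 0. -0.] F [ 0.7 -0.9 -0.5] T [ 0.01 -0.01 -0.  ] open 84.9 mm q [-0.39  0.07  2.15  0.    0.92 -1.45]
```

View pics/w8b.png

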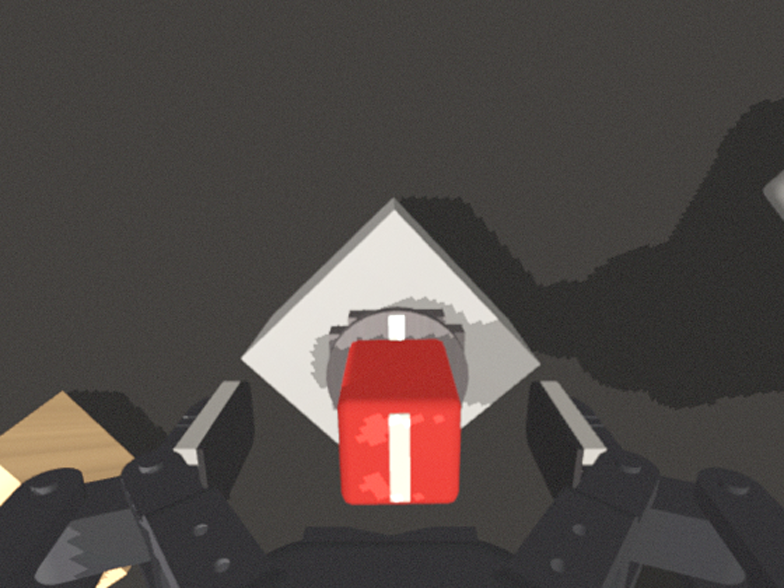

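Run:
```python
from h import *
s,M=state()
for f,C in(('w8',((338,402),(461,402),(458,502),(342,503))),('w7',((330,393),(451,393),(449,494),(333,494)))):
  P=[onz(f,x/1.4-.15,y/1.4-.15,.109) for x,y in C];c=np.mean(P,0);print(np.round(P,4).tolist(),c,M.T@(c-s['eef_pos']) if f=='w8' else '')
```

```text
t 15.93 p [ 0.4774 -0.0857  0.0851] jaw deg 61.03 tilt [-0.  0.] F [-0.1  0.7  0.6] T [ 0.01 -0.    0.02] open 85.2 mm q [-0.39  0.07  2.15  0.    0.92 -1.45]
[[0.4587, -0.0897, 0.109], [0.4737, -0.0626, 0.109], [0.5006, -0.0768, 0.109], [0.4857, -0.1045, 0.109]] [ 0.47964758 -0.08337316  0.109     ] [-0.02392901 -0.00079512  0.00313578]
[[0.4731, -0.0638, 0.109], [0.4996, -0.0784, 0.109], [0.4855, -0.1053, 0.109], [0.4581, -0.0902, 0.109]] [ 0.47906588 -0.08445337  0.109     ]
```

Request:
{"op": "move_arm", "data": {
  "commands": [-0.05,-0.03,0.1,0,0,0,0,0]
}}

```text
time: 16.18
eef_pos: [0.4796, -0.0838, 0.0865]
tcp_rot: [-0.359, 0.609, 0.359, 0.609]
contact_force: [-0.1, -0.3, 0.2]
opening: 0.992
```

Request:
{"op": "move_arm", "data": {
  "commands": [0,0,0,0,0,0,0,0,0,0,0,0,0,0,0,0,0,0,0,0,0,0,0,0],
  "jaw": 20,
  "force": 50
}}

```text
time: 16.92
eef_pos: [0.4794, -0.084, 0.0865]
tcp_rot: [-0.359, 0.609, 0.359, 0.609]
contact_force: [0.1, -0.4, 1.5]
opening: 0.368
```

Run:
```python
from h import *
s,M=state();snap('wrist','w9')
im=cv2.imread('pics/w9.png'); cv2.imwrite('pics/w9b.png',cv2.resize(im,None,fx=1.4,fy=1.4,interpolation=cv2.INTER_CUBIC))
```

```text
t 16.93 p [ 0.4794 -0.084   0.0865] jaw deg 61.09 tilt [ 0.0003 -0.0002] F [ 0.1 -0.4  1.5] T [-0.01 -0.02  0.02] open 31.4 mm q [-0.38  0.07  2.15 -0.    0.93 -1.45]
```

View pics/w9b.png

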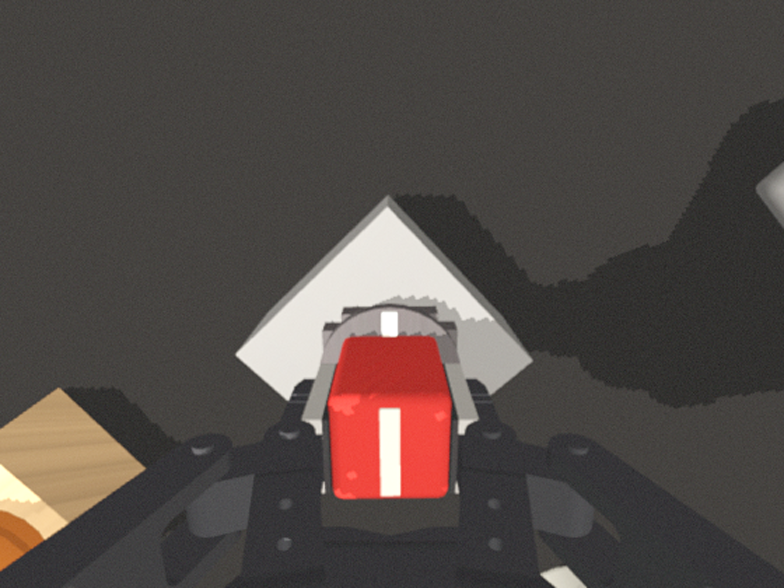

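Run:
```python
from h import *
s,M=state()
P=[onz('w9',x/1.4-.15,y/1.4-.15,.109) for x,y in ((328,397),(450,396),(449,496),(332,499))];c=np.mean(P,0);print(np.round(P,4).tolist(),c,M.T@(c-s['eef_pos']))
```

```text
t 16.98 p [ 0.4794 -0.084   0.0864] jaw deg 61.09 tilt [ 0.0003 -0.0002] F [ 0.3 -0.3  1.4] T [-0.08 -0.07  0.02] open 31.3 mm q [-0.38  0.07  2.15 -0.    0.93 -1.45]
[[0.4588, -0.0899, 0.109], [0.4735, -0.0627, 0.109], [0.5007, -0.0766, 0.109], [0.4861, -0.1051, 0.109]] [ 0.47979305 -0.08360994  0.109     ] [-0.02255542 -0.00012647  0.00054336]
```

Request:
{"op": "move_arm", "data": {
  "commands": [-0.5,0,0,0,-1,0,0,0,-1,0,0,0,-1,0,0,0,-1,0,0,0,-1,0,0,0,-1,0,0,0,-1,0,0,0,0,0,0,0]
}}

```text
time: 18.1
eef_pos: [0.4801, -0.0842, 0.2761]
tcp_rot: [-0.361, 0.608, 0.358, 0.61]
contact_force: [0.8, 1.0, -3.6]
opening: 0.366
```

Run:
```python
from h import *
rows([.6012,.1865,.275],16.6,13)
```

```text
t 18.10 p [ 0.4801 -0.0842  0.2761] jaw deg 61.09 tilt [ 0.0042 -0.0016] F [ 0.8  1.  -3.6] T [-0.01 -0.05  0.03] open 31.2 mm q [-0.38 -0.16  1.99  0.    1.31 -1.45]
[[np.float64(0.0), np.float64(0.08), np.float64(0.91), np.float64(0.68)], [np.float64(0.0), np.float64(0.13), np.float64(0.9), np.float64(0.68)], [np.float64(0.0), np.float64(0.18), np.float64(0.89), np.float64(0.68)], [np.float64(0.0), np.float64(0.24), np.float64(0.88), np.float64(0.68)], [np.float64(0.0), np.float64(0.29), np.float64(0.87), np.float64(0.68)], [np.float64(0.0), np.float64(0.34), np.float64(0.85), np.float64(0.68)], [np.float64(0.0), np.float64(0.39), np.float64(0.82), np.float64(0.68)], [np.float64(0.0), np.float64(0.44), np.float64(0.8), np.float64(0.68)], [np.float64(0.0), np.float64(0.49), np.float64(0.77), np.float64(0.68)], [np.float64(0.0), np.float64(0.53), np.float64(0.74), np.float64(0.68)], [np.float64(0.0), np.float64(0.57), np.float64(0.71), np.float64(0.68)], [np.float64(0.0), np.float64(0.62), np.float64(0.67), np.float64(0.68)], [np.float64(0.0), np.float64(0.65), np.float64(0.64), np.float64(0.68)]]
```

Request:
{"op": "move_arm", "data": {
  "commands": [-0.3,0.1,0.9,0.7,-0.3,0.15,0.9,0.7,-0.3,0.2,0.9,0.7,-0.2,0.25,0.9,0.7,-0.1,0.3,0.85,0.7,0,0.35,0.85,0.7,0,0.4,0.8,0.7,0,0.45,0.8,0.7,0,0.5,0.75,0.7,0,0.55,0.75,0.7,0,0.55,0.7,0.6,0,0.6,0.65,0.6,0,0.65,0.65,0.6,0,0,0,0,0,0,0,0]
}}

```text
time: 19.98
eef_pos: [0.5982, 0.1862, 0.3023]
tcp_rot: [-0.105, 0.7, 0.105, 0.698]
contact_force: [-0.1, 0.2, -2.3]
opening: 0.367
```

Run:
```python
from h import *
s,M=state();snap('wrist','w10');snap('scene','sc10');snap('side','sd10')
im=cv2.imread('pics/w10.png'); cv2.imwrite('pics/w10b.png',cv2.resize(im,None,fx=1.4,fy=1.4,interpolation=cv2.INTER_CUBIC))
crop('sc10',320,130,440,260,5,'sc10b')
crop('sd10',220,70,360,230,4,'sd10b')
```

```text
t 19.98 p [0.5982 0.1862 0.3023] jaw deg 17.12 tilt [-0.0027 -0.0008] F [-0.1  0.2 -2.3] T [-0.01  0.03  0.04] open 31.3 mm q [ 0.14  0.14  1.64 -0.    1.36 -0.16]
```

View pics/w10b.png

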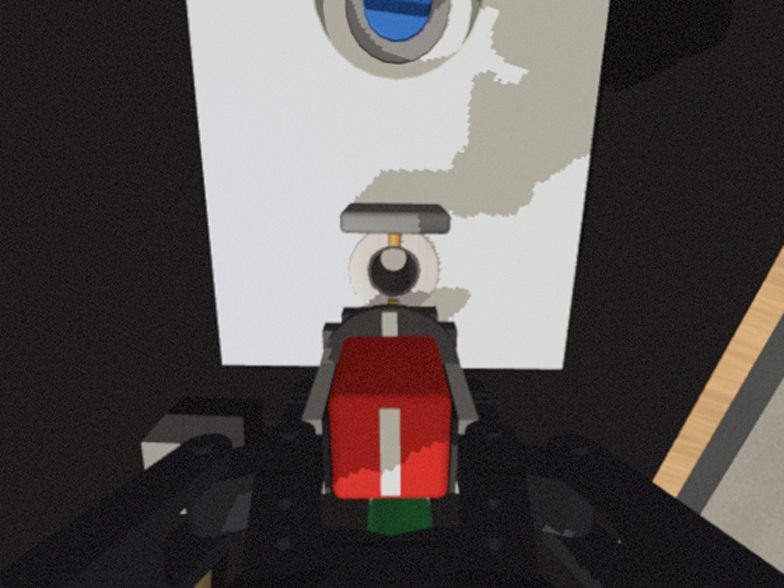

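View pics/sc10b.png

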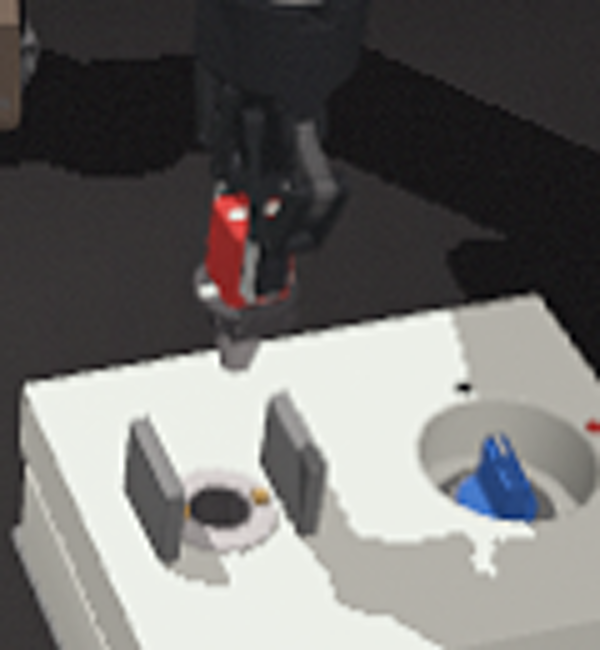

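View pics/sd10b.png

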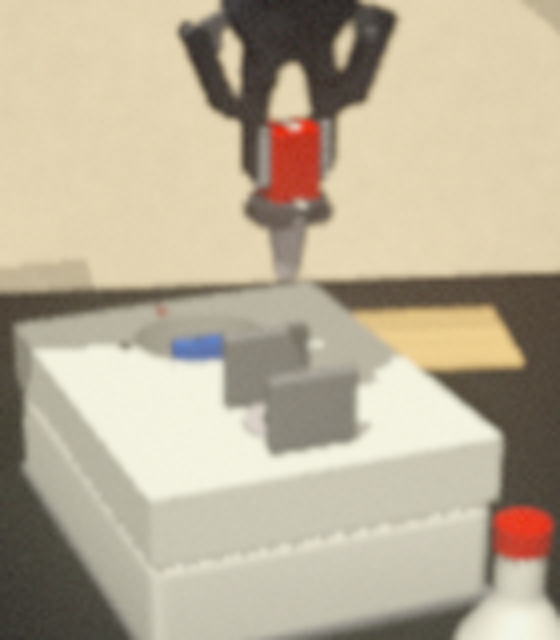

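Run:
```python
from h import *
crop('w10',230,135,330,235,7,'c10')
```

```text
(no output)
```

View pics/c10.png

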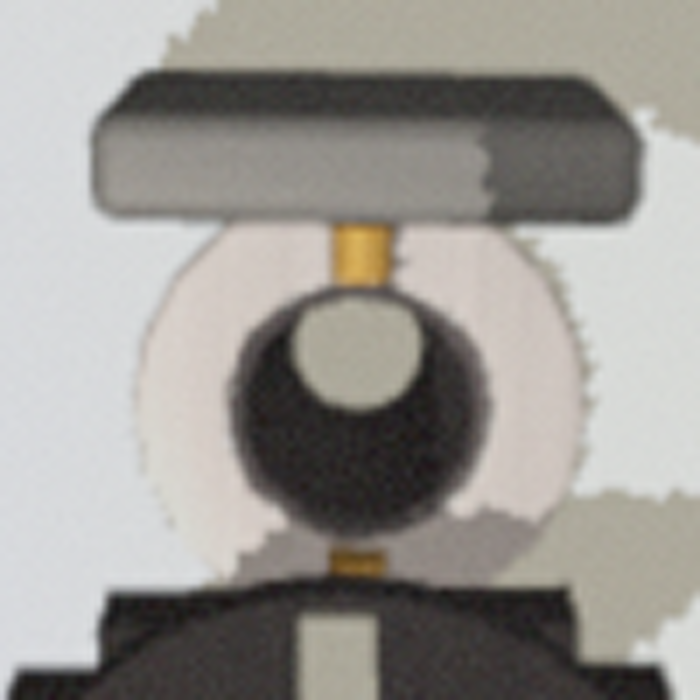

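Run:
```python
from h import *
np.set_printoptions(precision=4,suppress=True)
a=lambda x,y:('w10',230+x/7-.43,135+y/7-.43)
sp=onz(*a(361,411),.13);print('spindle',sp)
P=[onz(*a(*c),.13) for c in((232,411),(490,411),(361,285),(361,537))];print(np.mean(P,0),[np.linalg.norm(p-sp) for p in P])
v=onz(*a(362,260),.1375)-onz(*a(357,555),.1375);print('dog line yaw',np.linalg.norm(v),np.degrees(np.arctan2(v[1],v[0]))-90)
e=lambda x,y:('w10',x/1.4-.15,y/1.4-.15)
v=onz(*e(564,369),.126)-onz(*e(221,365),.126);print('front edge',np.linalg.norm(v),np.degrees(np.arctan2(v[1],v[0])))
l=onz(*e(187,0),.126)-onz(*e(221,365),.126);print(np.degrees(np.arctan2(l[1],l[0]))-90)
s=json.load(open('pics/w10.json'));print(s)
# stem stripe in tool: grip top
v=onz(*e(390,410),s['p'][2]+.0225)-onz(*e(391,494),s['p'][2]+.0225);print('stripe',np.degrees(np.arctan2(v[1],v[0]))-90)
C=[onz(*e(x,y),s['p'][2]+.0225) for x,y in((328,397),(450,396),(449,496),(332,499))];print(np.mean(C,0))
state()
# tri with scene
print(tri([a(361,411),('scene0',364.4,231.4)]))
```

```text
spindle [0.6007 0.188  0.13  ]
[0.6007 0.1878 0.13  ] [np.float64(0.016958013165649453), np.float64(0.016951911727077714), np.float64(0.016752071679944323), np.float64(0.01729778140823248)]
dog line yaw 0.03884426976081671 16.36095230289878
front edge 0.24378128060066098 16.532154203041515
16.138019042430685
{'p': [0.5981548305384894, 0.18616948865110955, 0.3023151757627037], 'q': [-0.10543084380414247, 0.7002076488440716, 0.10511912271097963, 0.6982431923874933], 'n': 'wrist'}
stripe 17.785454106912823
[0.5989 0.1868 0.3248]
t 20.12 p [0.5986 0.1859 0.3035] jaw deg 17.06 tilt [-0.0007 -0.0003] F [ 0.7  0.2 -2.3] T [-0.02 -0.01  0.04] open 31.6 mm q [ 0.14  0.14  1.64 -0.    1.36 -0.16]
(array([0.6011, 0.19  , 0.1317]), [0.0017504340628329217, 0.0017504340628329291])
```

Request:
{"op": "move_arm", "data": {
  "commands": [0.6,0.05,0.1,0.1,0.8,0,0,0,0.8,0,0,0,0.8,0,0,0,0.5,0,0,0,0,0,0,0,0,0,0,0]
}}

```text
time: 21.0
eef_pos: [0.6015, 0.1886, 0.2172]
tcp_rot: [-0.102, 0.699, 0.102, 0.7]
contact_force: [0.1, 0.2, -2.2]
opening: 0.372
```

Run:
```python
from h import *
s,M=state();snap('scene','sc11');snap('side','sd11')
crop('sc11',330,150,430,260,6,'sc11b')
crop('sd11',240,100,340,200,6,'sd11b')
```

```text
t 21.00 p [0.6015 0.1886 0.2172] jaw deg 16.59 tilt [0.0016 0.0002] F [ 0.1  0.2 -2.2] T [ 0.04  0.02 -0.02] open 31.8 mm q [ 0.14  0.21  1.72  0.    1.21 -0.15]
```

View pics/sc11b.png

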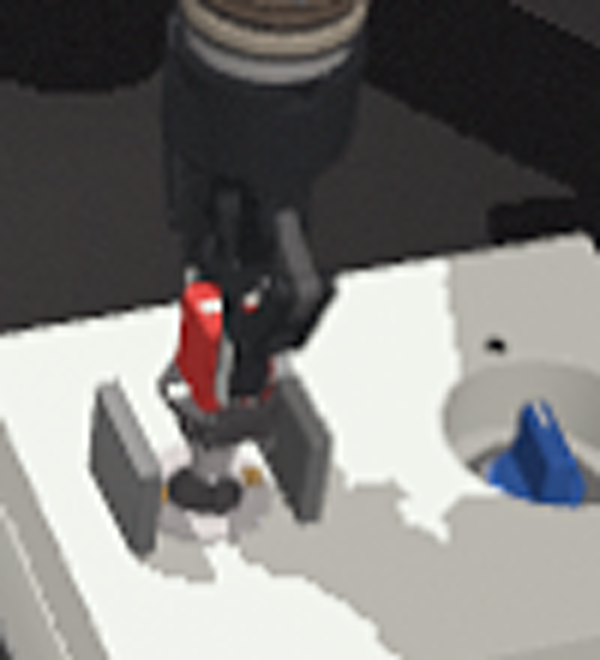

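View pics/sd11b.png

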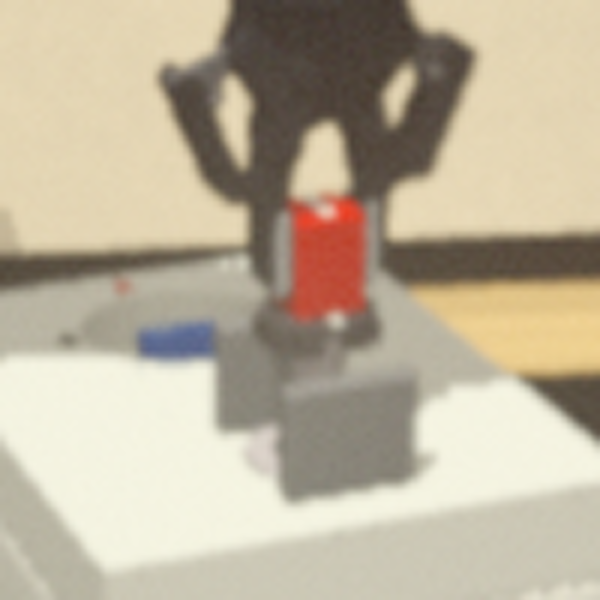

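Run:
```python
from h import *
plan([.6004,.1879,.18],16.5)
```

```text
t 21.10 p [0.6016 0.1886 0.2177] jaw deg 16.59 tilt [0.0024 0.0003] F [ 0.   0.1 -2.8] T [-0.01 -0.01 -0.05] open 31.2 mm q [ 0.14  0.21  1.72 -0.    1.21 -0.15]
shift units [ 1.51 -0.01 -0.06] turn units 0.02
```

Request:
{"op": "move_arm", "data": {
  "commands": [0.2,0,-0.05,0,0.3,0,0,0,0.3,0,0,0,0.3,0,0,0,0.3,0,0,0,0,0,0,0]
}}

```text
time: 21.85
eef_pos: [0.5991, 0.1881, 0.1801]
tcp_rot: [-0.102, 0.7, 0.102, 0.699]
contact_force: [-0.1, 1.2, -2.4]
opening: 0.369
```

Run:
```python
from h import *
plan([.6004,.1879,.1665],16.5)
```

```text
t 21.85 p [0.5991 0.1881 0.1801] jaw deg 16.59 tilt [-0.0021 -0.0003] F [-0.1  1.2 -2.4] T [ 0.01  0.02 -0.02] open 31.6 mm q [ 0.14  0.24  1.75 -0.    1.15 -0.15]
shift units [ 0.54 -0.02  0.05] turn units 0.02
```

Request:
{"op": "move_arm", "data": {
  "commands": [0.15,0,0,0,0.15,0,0,0,0,0,0,0,0,0,0,0]
}}

```text
time: 22.35
eef_pos: [0.5997, 0.1882, 0.1739]
tcp_rot: [-0.102, 0.7, 0.102, 0.7]
contact_force: [-0.8, 0.6, -2.3]
opening: 0.366
```

Run:
```python
from h import *
plan([.6004,.1879,.1665],16.5)
```

```text
t 22.35 p [0.5997 0.1882 0.1739] jaw deg 16.59 tilt [0.0002 0.    ] F [-0.8  0.6 -2.3] T [ 0.05 -0.02  0.01] open 31.2 mm q [ 0.14  0.25  1.76 -0.    1.14 -0.15]
shift units [ 0.3  -0.02  0.02] turn units 0.02
```

Request:
{"op": "move_arm", "data": {
  "commands": [0.1,0,0.02,0,0.1,0,0,0,0.05,0,0,0,0,0,0,0,0,0,0,0]
}}

```text
time: 22.98
eef_pos: [0.6002, 0.1883, 0.1676]
tcp_rot: [-0.102, 0.7, 0.102, 0.7]
contact_force: [0.5, -0.1, -3.0]
opening: 0.371
```

Run:
```python
from h import *
plan([.6004,.1879,.1665],16.5)
```

```text
t 22.98 p [0.6002 0.1883 0.1676] jaw deg 16.59 tilt [ 0.0001 -0.    ] F [ 0.5 -0.1 -3. ] T [ 0.01  0.04 -0.01] open 31.7 mm q [ 0.14  0.26  1.76 -0.    1.12 -0.15]
shift units [ 0.05 -0.02  0.  ] turn units 0.02
```

Slot is over the dogs with no resistance. Last 2 mm until contact.

Request:
{"op": "move_arm", "data": {
  "commands": [0.05,0,0,0,0.04,0,0,0,0,0,0,0]
}}

```text
time: 23.35
eef_pos: [0.6005, 0.1884, 0.1665]
tcp_rot: [-0.102, 0.699, 0.102, 0.7]
contact_force: [-1.9, -1.0, 3.6]
opening: 0.367
```

Run:
```python
from h import *
state()
```

```text
t 23.35 p [0.6005 0.1884 0.1665] jaw deg 16.59 tilt [ 0.0007 -0.    ] F [-1.9 -1.   3.6] T [-0.08  0.45 -0.09] open 31.4 mm q [ 0.14  0.26  1.76 -0.    1.12 -0.15]
```

Request:
{"op": "move_arm", "data": {
  "commands": [0,0,0,0,0,0,0,0,0,0,0,0,0,0,0,0,0,0,0,0,0,0,0,0,0,0,0,0],
  "jaw": 85
}}

```text
time: 24.22
eef_pos: [0.6001, 0.1883, 0.1653]
tcp_rot: [-0.102, 0.7, 0.102, 0.7]
contact_force: [-0.1, -0.5, 0.7]
opening: 0.996
```

Run:
```python
from h import *
state();snap('wrist','w12');snap('scene','sc12');snap('side','sd12')
im=cv2.imread('pics/w12.png'); cv2.imwrite('pics/w12b.png',cv2.resize(im,None,fx=1.4,fy=1.4,interpolation=cv2.INTER_CUBIC))
crop('sc12',330,150,430,260,6,'sc12b')
crop('sd12',240,100,340,200,6,'sd12b')
```

```text
t 24.23 p [0.6001 0.1883 0.1653] jaw deg 16.59 tilt [-0.0001 -0.    ] F [-0.1 -0.5  0.7] T [ 0.05  0.01 -0.05] open 85.1 mm q [ 0.14  0.26  1.76 -0.    1.12 -0.15]
```

View pics/w12b.png

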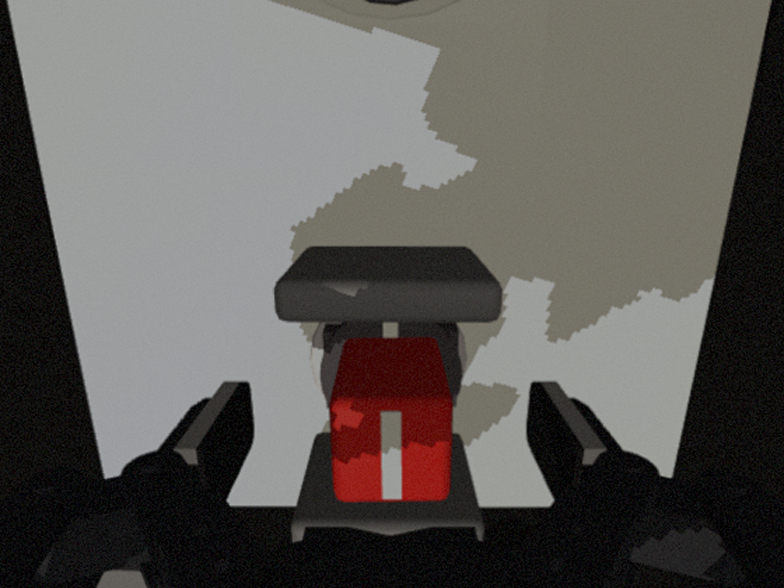

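View pics/sc12b.png

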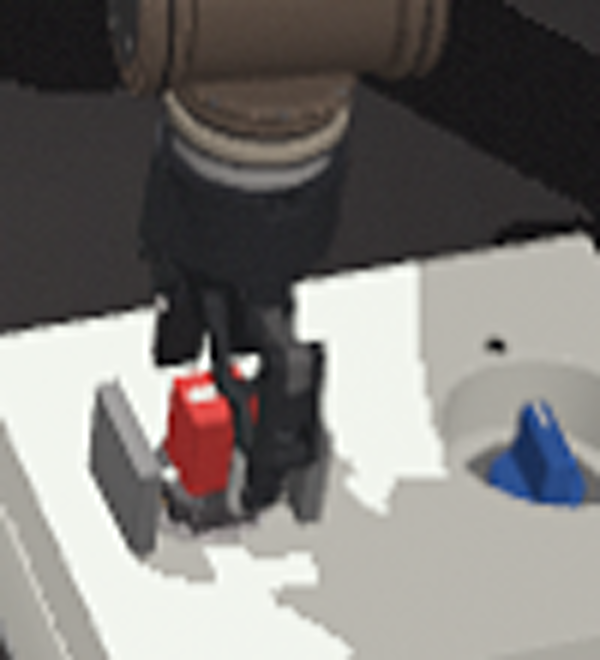

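View pics/sd12b.png

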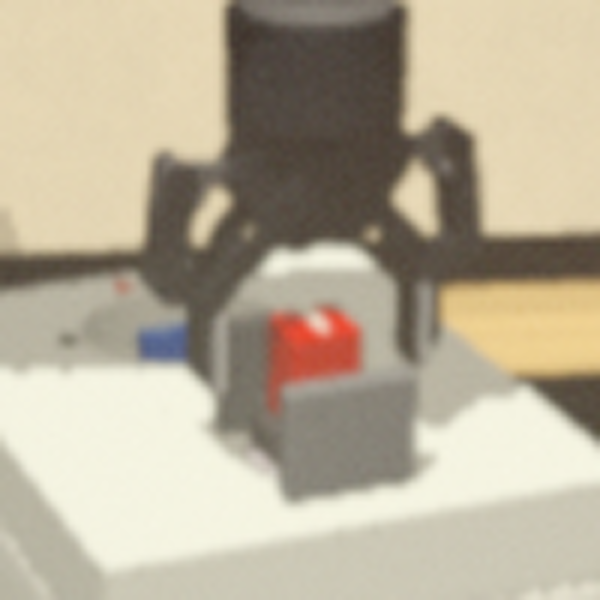

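Request:
{"op": "move_arm", "data": {
  "commands": [-0.6,0,0,0,-0.9,0,0,0,-1,0,0,0,-1,0,0,0,0,0,0,0]
}}

```text
time: 25.0
eef_pos: [0.6018, 0.1886, 0.257]
tcp_rot: [-0.102, 0.697, 0.102, 0.702]
contact_force: [0.6, -0.6, 0.1]
opening: 0.994
```

Run:
```python
from h import *
rows([.5535,.346,.25],103.7,18)
```

```text
t 25.00 p [0.6018 0.1886 0.257 ] jaw deg 16.59 tilt [0.0071 0.001 ] F [ 0.6 -0.6  0.1] T [0.02 0.02 0.01] open 84.9 mm q [ 0.14  0.18  1.68 -0.    1.27 -0.15]
[[np.float64(0.02), np.float64(0.37), np.float64(-0.0), np.float64(-0.97)], [np.float64(0.02), np.float64(0.36), np.float64(0.03), np.float64(-0.97)], [np.float64(0.02), np.float64(0.36), np.float64(0.06), np.float64(-0.97)], [np.float64(0.02), np.float64(0.35), np.float64(0.09), np.float64(-0.97)], [np.float64(0.02), np.float64(0.35), np.float64(0.12), np.float64(-0.97)], [np.float64(0.02), np.float64(0.33), np.float64(0.15), np.float64(-0.97)], [np.float64(0.02), np.float64(0.32), np.float64(0.17), np.float64(-0.97)], [np.float64(0.02), np.float64(0.31), np.float64(0.2), np.float64(-0.97)], [np.float64(0.02), np.float64(0.29), np.float64(0.23), np.float64(-0.97)], [np.float64(0.02), np.float64(0.27), np.float64(0.25), np.float64(-0.97)], [np.float64(0.02), np.float64(0.25), np.float64(0.27), np.float64(-0.97)], [np.float64(0.02), np.float64(0.22), np.float64(0.29), np.float64(-0.97)], [np.float64(0.02), np.float64(0.2), np.float64(0.31), np.float64(-0.97)], [np.float64(0.02), np.float64(0.17), np.float64(0.32), np.float64(-0.97)], [np.float64(0.02), np.float64(0.14), np.float64(0.34), np.float64(-0.97)], [np.float64(0.02), np.float64(0.11), np.float64(0.35), np.float64(-0.97)], [np.float64(0.02), np.float64(0.08), np.float64(0.36), np.float64(-0.97)], [np.float64(0.02), np.float64(0.05), np.float64(0.36), np.float64(-0.97)]]
```

Request:
{"op": "move_arm", "data": {
  "commands": [0,0.35,0,-0.95,0,0.35,0.05,-0.95,0,0.35,0.05,-0.95,0,0.35,0.1,-0.95,0,0.35,0.1,-0.95,0,0.35,0.15,-0.95,0,0.3,0.15,-1,0,0.3,0.2,-1,0,0.3,0.25,-1,0,0.25,0.25,-1,0,0.25,0.25,-1,0,0.2,0.3,-1,0,0.2,0.3,-1,0,0.15,0.3,-0.95,0,0.15,0.35,-0.95,0,0.1,0.35,-0.95,0,0.1,0.35,-0.95,0,0.05,0.35,-0.95,0,0,0,0,0,0,0,0],
  "jaw": 32
}}

```text
time: 27.5
eef_pos: [0.5528, 0.3428, 0.2521]
tcp_rot: [-0.556, 0.437, 0.556, 0.436]
contact_force: [-0.5, -0.3, 0.6]
opening: 0.373
```

Run:
```python
from h import *
state();snap('wrist','w13')
im=cv2.imread('pics/w13.png'); cv2.imwrite('pics/w13b.png',cv2.resize(im,None,fx=1.4,fy=1.4,interpolation=cv2.INTER_CUBIC))
```

```text
t 27.50 p [0.5528 0.3428 0.2521] jaw deg 103.77 tilt [-0.0009 -0.0006] F [-0.5 -0.3  0.6] T [-0.   -0.03 -0.01] open 31.8 mm q [ 0.4   0.23  1.63 -0.    1.28 -1.41]
```

View pics/w13b.png

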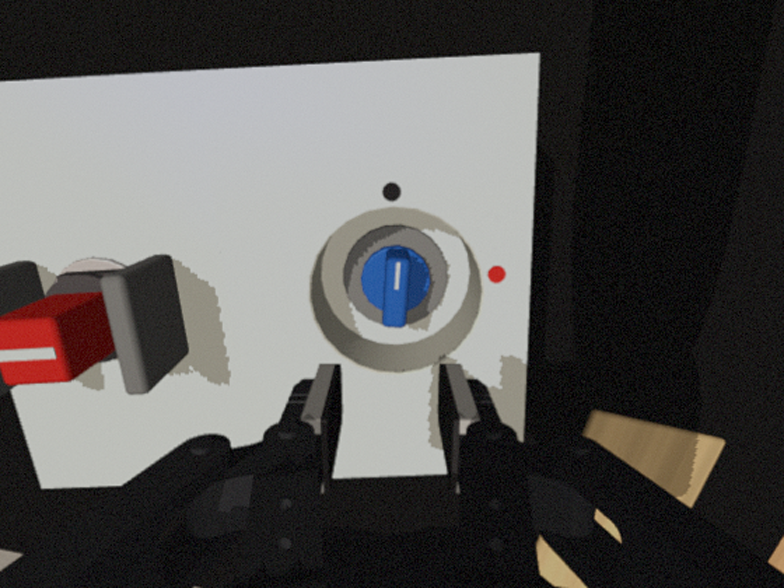

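Run:
```python
from h import *
e=lambda x,y:('w13',x/1.4-.15,y/1.4-.15)
C=[onz(*e(x,y),.125) for x,y in((386,257),(409,257),(405,327),(383,327))];c=np.mean(C,0)
v=C[2]+C[3]-C[0]-C[1];print('bar',c,np.linalg.norm(v)/2,np.degrees(np.arctan2(v[1],v[0])))
W=[onz(*e(x,y),.126) for x,y in((311,290),(482,290),(396,207),(396,371))];print('well',np.mean(W,0))
plan([c[0],c[1],.115],None)
```

```text
bar [0.55316465 0.34623272 0.125     ] 0.04134265333290353 11.279720034794648
well [0.55216732 0.34628358 0.126     ]
t 27.55 p [0.5529 0.3428 0.2523] jaw deg 103.77 tilt [-0.0007 -0.0004] F [-0.   0.7  0.4] T [ 0.01  0.   -0.02] open 32.2 mm q [ 0.4   0.23  1.63 -0.    1.28 -1.41]
shift units [ 5.49 -0.05  0.13] turn units 0.00
```

Request:
{"op": "move_arm", "data": {
  "commands": [0.8,0,0.13,0.3,0.9,0,0,0,0.9,0,0,0,0.9,0,0,0,0.8,0,0,0,0.7,0,0,0,0.5,0,0,0,0,0,0,0]
}}

```text
time: 28.55
eef_pos: [0.5516, 0.346, 0.1139]
tcp_rot: [-0.55, 0.444, 0.551, 0.443]
contact_force: [-0.9, -0.1, -0.1]
opening: 0.379
```

Run:
```python
from h import *
state();snap('wrist','w14')
im=cv2.imread('pics/w14.png'); cv2.imwrite('pics/w14b.png',cv2.resize(im,None,fx=1.4,fy=1.4,interpolation=cv2.INTER_CUBIC))
```

```text
t 28.55 p [0.5516 0.346  0.1139] jaw deg 102.33 tilt [-0.0021 -0.0009] F [-0.9 -0.1 -0.1] T [0.01 0.04 0.02] open 32.4 mm q [ 0.4   0.37  1.73  0.    1.05 -1.38]
```

View pics/w14b.png

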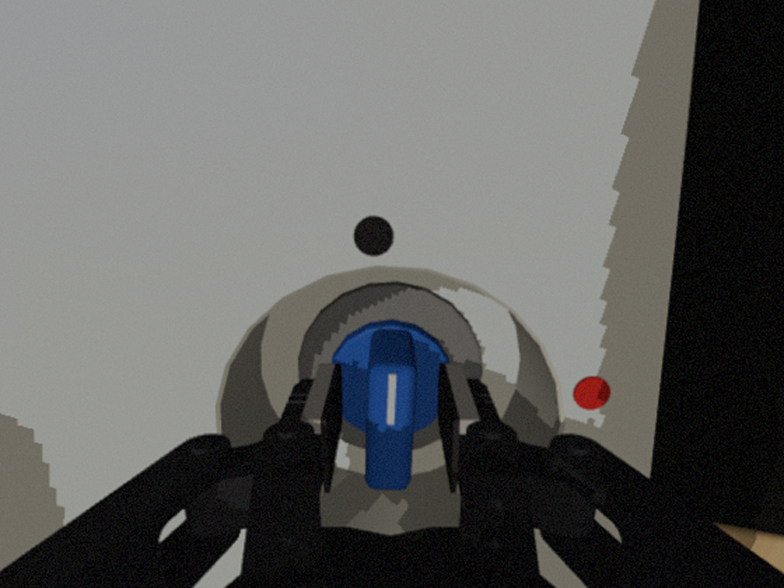

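Bar lies centred between the fingers, aligned. Grip it, then turn clockwise (positive).

Request:
{"op": "move_arm", "data": {
  "commands": [0,0,0,0,0,0,0,0,0,0,0,0,0,0,0,0,0,0,0,0],
  "jaw": 5,
  "force": 30
}}

```text
time: 29.22
eef_pos: [0.5531, 0.3464, 0.1166]
tcp_rot: [0.551, -0.443, -0.55, -0.444]
contact_force: [1.4, -1.9, 4.8]
opening: 0.157
```

Request:
{"op": "move_arm", "data": {
  "commands": [0,0,0,1,0,0,0,1,0,0,0,1,0,0,0,1,0,0,0,1,0,0,0,1,0,0,0,1,0,0,0,1,0,0,0,1,0,0,0,1,0,0,0,1,0,0,0,1,0,0,0,0]
}}

```text
time: 30.85
eef_pos: [0.5531, 0.3462, 0.1166]
tcp_rot: [-0.255, 0.659, 0.255, 0.66]
contact_force: [1.2, -1.1, 5.2]
opening: 0.155
```

Run:
```python
from h import *
state()
```

```text
t 30.85 p [0.5531 0.3462 0.1166] jaw deg 42.30 tilt [0.0021 0.    ] F [ 1.2 -1.1  5.2] T [-0.43 -0.17 -0.06] open 13.3 mm q [ 0.4   0.36  1.73 -0.    1.05 -0.33]
```

Request:
{"op": "move_arm", "data": {
  "commands": [0,0,0,1,0,0,0,1,0,0,0,0.8,0,0,0,0]
}}

```text
time: 31.35
eef_pos: [0.553, 0.3462, 0.1166]
tcp_rot: [-0.173, 0.685, 0.173, 0.686]
contact_force: [1.0, -2.5, 5.5]
opening: 0.157
```

Run:
```python
from h import *
state()
```

```text
t 31.35 p [0.553  0.3462 0.1166] jaw deg 28.31 tilt [ 0.002  -0.0001] F [ 1.  -2.5  5.5] T [-0.47 -0.17 -0.01] open 13.4 mm q [ 0.4   0.36  1.73 -0.    1.05 -0.09]
```

Request:
{"op": "move_arm", "data": {
  "commands": [0,0,0,0.3,0,0,0,0.3,0,0,0,0]
}}

```text
time: 31.72
eef_pos: [0.553, 0.3463, 0.1166]
tcp_rot: [-0.156, 0.689, 0.156, 0.69]
contact_force: [1.6, -2.0, 5.3]
opening: 0.155
```

Run:
```python
from h import *
state()
```

```text
t 31.73 p [0.553  0.3463 0.1166] jaw deg 25.50 tilt [ 0.0022 -0.0006] F [ 1.6 -2.   5.3] T [-0.37 -0.16  0.51] open 13.2 mm q [ 0.4   0.36  1.73 -0.    1.05 -0.04]
```

Request:
{"op": "move_arm", "data": {
  "commands": [0,0,0,0,0,0,0,0,0,0,0,0,0,0,0,0],
  "jaw": 32
}}

```text
time: 32.22
eef_pos: [0.5519, 0.3463, 0.1149]
tcp_rot: [-0.155, 0.69, 0.155, 0.69]
contact_force: [-0.7, 0.3, -0.2]
opening: 0.376
```

Request:
{"op": "move_arm", "data": {
  "commands": [-0.6,0,0,0,-1,0,0,0,-1,0,0,0,-1,0,0,0,-1,0,0,0,-1,0,0,0,0,0,0,0,0,0,0,0]
}}

```text
time: 33.22
eef_pos: [0.5518, 0.3462, 0.2548]
tcp_rot: [-0.155, 0.69, 0.155, 0.69]
contact_force: [0.1, -0.5, 0.6]
opening: 0.375
```

Run:
```python
from h import *
state();snap('wrist','w15');snap('scene','sc15');snap('side','sd15')
im=cv2.imread('pics/w15.png'); cv2.imwrite('pics/w15b.png',cv2.resize(im,None,fx=1.4,fy=1.4,interpolation=cv2.INTER_CUBIC))
```

```text
t 33.23 p [0.5518 0.3462 0.2548] jaw deg 25.34 tilt [-0.0007 -0.0003] F [ 0.1 -0.5  0.6] T [-0.03  0.02  0.02] open 32.1 mm q [ 0.4   0.23  1.63  0.    1.28 -0.04]
```

View pics/w15b.png

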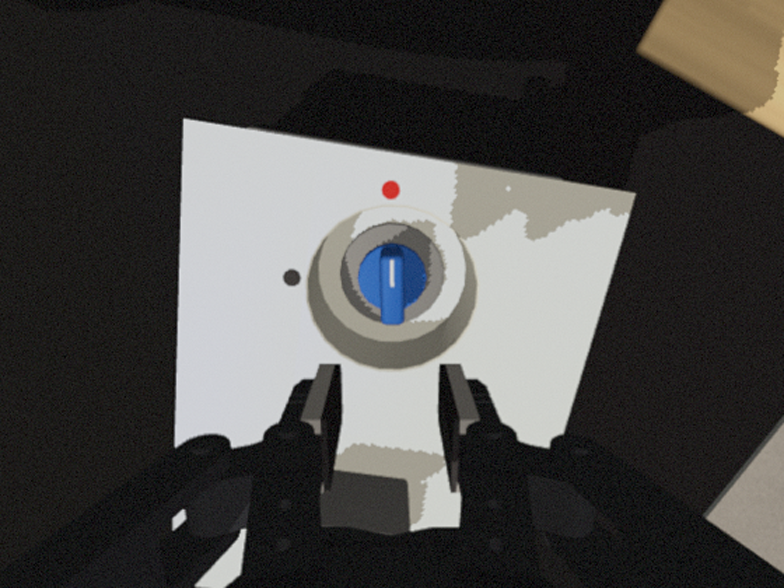

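View pics/sc15.png

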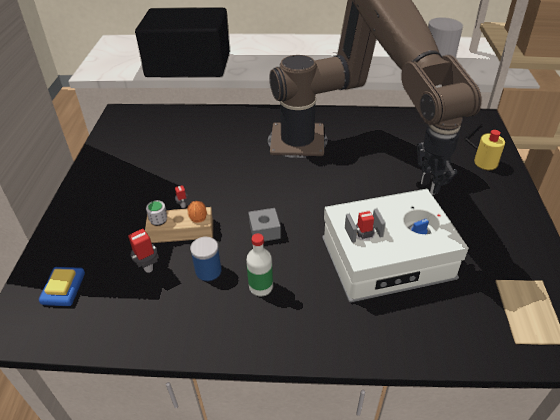

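Run:
```python
from h import *
crop('sc15',335,195,400,250,11,'c15');crop('sd15',255,130,325,195,11,'d15')
print(proj('sc15',[.6009,.188,.189]),proj('sd15',[.6009,.188,.189]))
```

```text
[365.16466254 215.05991226] [292.48906645 152.44242736]
```

View pics/c15.png

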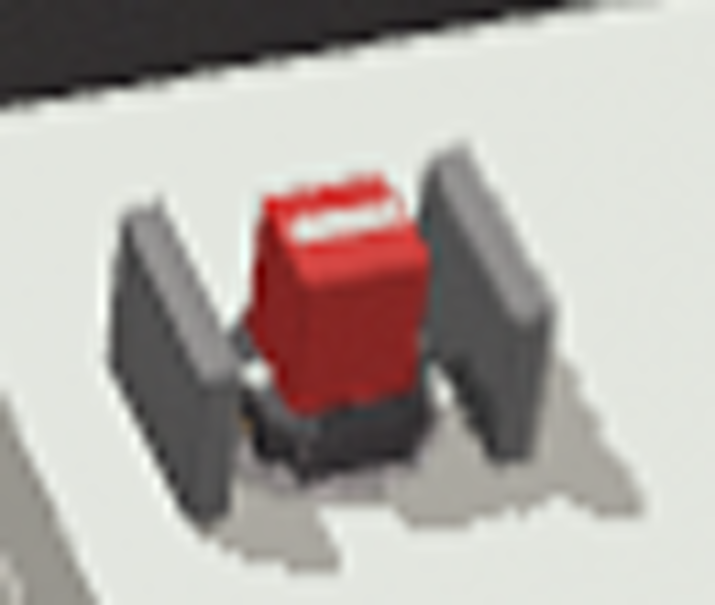

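View pics/d15.png

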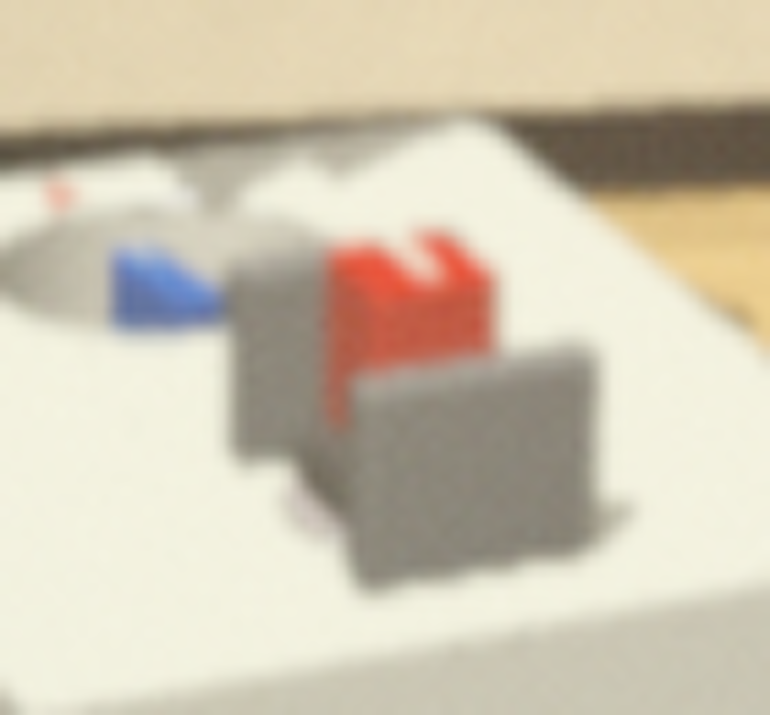

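Run:
```python
from h import *
print(tri([('sc15',366.2,215.5),('sd15',292.2,153.6)]))
state(); print(ctrl.sign_off())
```

```text
(array([0.59993091, 0.19069085, 0.18552788]), [0.0008774923313056021, 0.0008774923313054177])
t 33.38 p [0.5516 0.346  0.2535] jaw deg 25.34 tilt [-0.0027 -0.0012] F [0.  0.1 1. ] T [-0.01  0.05  0.01] open 32.1 mm q [ 0.4   0.23  1.63 -0.    1.28 -0.04]
the job is handed in; nothing more can be done
None
```

The job is done and handed in at about 33.4 s of the 64 s. No verdict came back, so success rests on my own checks below.

**What I did**
- I took the middle-sized stem from the rack by its ±x faces and stood it in the grey holder.
- I let go, turned the gripper 90° and took it again by the other two faces.
- I seated it in the spindle with the slot over the dogs and let go. I then turned the lock knob clockwise to its stop, let go and backed away.

**What the last checks showed**
- **Seating:** contact came at TCP z = 0.1665 m. That is exactly 80 mm above its height in the holder, the difference between hub face and holder top. I felt no resistance on the way in, and the pictures show the stem upright with its stripe along the dogs' line.
- **Position:** the final sighting from the scene and side cameras put the grip top at (0.600, 0.191, 0.186). I expected (0.601, 0.188, 0.189), so it is about 2.7 mm off in y and 3.5 mm low. That is more than the stated 2 mm calibration; I put it down to camera error and reading blurred pixels, because the wrist measurements and contact height agreed. I did not resolve it further.
- **Lock knob:** the wrist torque rose to 0.5 N m at the end of the turn, which is the stop. The bar now points at the red dot, at about 1.4 rad.
- **Other items:** the reamer, grater, bottle and tin look unmoved in the final scene picture; I did not re-measure them.

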